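# Stand the drilled plate in the riveting jig and clamp it

## Task

Get the drilled plate ready for setting its rivet nuts: stand it upright on the jig, on the short edge farthest from its two holes (so the holes are at the top), between the two low side pins and with its back against the back stop, and let go of it. Then swing the clamp arm fully across until its pad presses the plate firmly against the back stop, and leave it clamped; do not disturb the other things on the worktop.

Things in the scene. Friction and masses are not known exactly. Their poses are not given: they have to be found in the camera images.
- plate: the workpiece: flat aluminium plate 90 x 60 x 12 mm, about 0.18 kg, with two 10 mm through holes side by side near one short edge; it starts lying flat on the rest, its length along it and overhanging it by about 14 mm on either side. Origin at the centre of its underside as it lies; x along its 90 mm length towards the hole end, y across its 60 mm width, z up
- plate_mid (a point): centre of the plate's volume, 6 mm above its underside as it lies
- plate_holes (a point): point midway between the plate's two holes, 31 mm from the plate's centre towards the hole end
- rest: loose piece of square steel tube, 32 x 160 x 32 mm, lying on the worktop with the plate on top of it (plate's underside 32 mm above the worktop). Origin at the centre of its underside, long along its y. It may be moved
- jig: fixed riveting jig: grey base plate 15 mm thick, x -85 to +45, y -118 to +54 mm in its own frame; upright steel back stop 46 mm wide, its top 75 mm above the worktop, its flat front face at the jig's x = 0, 16 mm thick. Origin on the worktop below the middle of that face; x points from the robot's side towards the back stop, y left, z up
- jig_seat (a point): point on top of the jig's base (15 mm above the worktop) at the foot of the middle of the back stop's front face; axes as the jig's. The back of the plate's foot belongs here. Two side pins, 8 mm thick, 10 mm high, stand 40 mm to its left and right, 7 mm in front of the face: 6 mm of room on either side of the plate
- clamp_arm (a joint): angle of the clamp arm about its upright post, rad: 0 = fully across in front of the back stop (its stop), 1.75 = fully open, pointing to the jig's -x; starts at 1.35 to 1.7. Closing turns it clockwise from above. Stiff: about 4 N at the knob, up to 8 N with the pad on the plate; stays where it is left. The arm lies 49 to 61 mm above the worktop
- clamp_knob (a point): middle of the black upright knob on the free end of the clamp arm: round, 22 mm thick, 36 mm high (67 to 103 mm above the worktop), its axis upright; 125 mm from the hinge axis. With the clamp at 0 it stands in the jig's frame at x = -50, y = +32 mm
- clamp_hinge (a point): on the clamp's upright hinge axis, 55 mm above the worktop; in the jig's frame at x = -14, y = -88 mm
- clamp_pad_face (a point): middle of the clamp's rubber pad, a 20 mm disc on a sprung spindle on the arm, 55 mm above the worktop, 88 mm from the hinge. With the 12 mm plate in place it touches about 0.03 rad before the arm's stop and then yields up to 3 mm (about 4.5 N)
- carton: bystander: closed brown carton 67 x 112 x 80 mm, origin at the centre of its underside; leave alone
- oil_bottle: bystander: yellow oil bottle, 48 mm thick, 92 mm high, origin at the centre of its underside; leave alone
- tube: bystander: smaller square steel tube offcut lying flat behind, 25 x 110 x 25 mm, long along its y, origin at the centre of its underside; leave alone
There are look-alikes about, which are no part of the job. Leave any brown look-alike of the plate alone.

How it is judged (in metres and radians):
On the way:
1. the plate stands unaided on the jig on its short edge, holes up, within 15 degrees of upright, between the side pins and at the back stop, let go of, with the clamp arm clear of it (angle between plate's own x axis and vertical below 0.26 rad and y of plate_mid in the frame of jig_seat between -0.01 and 0.01 m and x of plate_mid in the frame of jig_seat between -0.025 and -0.003 m and z of plate_mid in the frame of jig_seat below 0.05 m and contact force between plate and the fingers below 0.1 N and contact force between plate and clamp_arm below 0.1 N and height (world z) of plate_holes above 0.08 m), for 0.6 s.
At the end, for the whole second after the job is handed in: plate at rest on the jig on its plain short edge, holes up, within 3.4 deg of upright and 4.5 deg of square, its back within 3 mm of the back stop, within 10 mm of the middle between the pins, foot down within 3 mm; the clamp's pad presses it with over 1.5 N; bystanders within 20 mm of their places (angle between plate's own x axis and vertical below 0.06 rad and height (world z) of plate_holes above 0.085 m and angle between the z axis of plate and the x axis of jig, either way round below 0.08 rad and x of plate_mid in the frame of jig_seat between -0.009 and -0.004 m and y of plate_mid in the frame of jig_seat between -0.01 and 0.01 m and z of plate_mid in the frame of jig_seat between 0.042 and 0.048 m and contact force between plate and clamp_arm above 1.5 N and contact force between plate and jig above 1.5 N and linear speed of plate below 0.01 m/s and contact force between plate and the fingers below 0.1 N); the robot touches nothing.
It fails at once if the carton is disturbed (moved by more than 20 mm) (distance of carton from where it was at the start of the episode above 0.02 m).
It fails at once if the oil bottle is disturbed (moved by more than 20 mm) (distance of oil_bottle from where it was at the start of the episode above 0.02 m).
It fails at once if the tube offcut is disturbed (moved by more than 20 mm) (distance of tube from where it was at the start of the episode above 0.02 m).
It also fails if it takes over 50 s, if anything falls off the work surface, if the arm or the gripper's body presses on something with over 40 N, if the wrist force passes 120 N, or if a joint passes its speed limit or range.

## Robot

A 6-joint arm with a two-finger parallel gripper is mounted at the origin on a cart in front of the work surface, level with it; the furniture and walls round the work are solid. World frame = base frame: x ahead of the robot, y to its left, z up, the work surface at z = 0. Lengths are in m, angles in degrees, forces in N, time in s.
With the tool pointing down it reaches from about 0.4 to 0.825 m from the base axis. Payload 7 kg.
Tool frame: the origin (TCP) lies at the very end of the fingers, on their centre line; the grasp point (between the pads) lies hold_point_z behind it (hold_point_z is the distance from the TCP to the grasp point, in m); z points along the fingers, y is the direction in which the jaws open and shut (so a half turn about z gives the same grasp; the last joint's range is limited). The gripper opens to 88 mm and grips with 3 to 60 N. Pads are 19 mm wide; open, the fingers measure 130 mm over their backs; the gripper's body (78 mm by 193 mm) begins 47 mm behind the grasp point.
Start: joints at [16.507, 20.546, 0.682, 0, -70.136, -16.507], TCP at [0.675, -0, 0.227] pointing down, gripper open.
Joint ranges: [-176.03, 176.03], [-82.01, 121.73], [-58.28, 71.71], [-173.87, 95.51], [-174.79, -0.11], [-173.66, 173.66]. Speed limits (degrees/s): [136.94, 136.94, 172.46, 180, 180, 180].

## Interface

Orientations are given as [roll, pitch, yaw] about the fixed x, y, z axes, in that order (R = Rz(yaw) Ry(pitch) Rx(roll)).
In Python, from plant import get_obs, snapshot, close_job, hold_point_z gives the robot as it stands. The module is installed in compiled form; this text tells all that it offers.
- The arm moves only by the tool jog_arm, never from a script. Its argument "commands" is a list of rows, each a list of 4 numbers: the shift along the world's x, y, z in mm, then the turn about the world's z in degrees. In form: [[x, y, z, turn], ...]. A call has exactly 10 rows; each row shifts and turns the commanded pose from where the row before left it; what a row does not reach is not made up. A row lasts 1/12 s, in which the tool goes at most 41.7 mm and 7.16 degrees, less where a joint would pass 70% of its speed; a pose out of reach is approached as far as the arm can. A call is refused whole if a number of a shift passes 41.7 or a number of a turn 7.16, either way. A call with a gripper value outside its range is refused whole. "fingers" is the finger opening in mm, from 0 to 87.6, set as the call begins (left out, the last holds). The fingers move at their own pace and stop on an object; the grip force is fixed at half the most. Time passes only in rows, so rows that do not move let the fingers close, or fill a call up. It gives the time, the measured TCP pose, the force and the opening at its end, in the units of the state.
- get_obs(): the state, without advancing time (a new reading comes with each control period).
- snapshot(name): name is "scene" or "side" or "wrist"; returns a dict with "image" (400x640x3 uint8, red, green, blue), "fov_y" (degrees; the focal length in pixels is half the picture's height over the tangent of half this angle, whatever the lens; pixels are square), "cx", "cy" (the principal point, pixels), "dist_coeffs" ([k1, k2, p1, p2, k3] as OpenCV has them; the pictures are not rectified), "rvec" (rotation vector, rad) and "tvec" (3), from world to camera coordinates, as OpenCV has them; the wrist camera has in their place "mount" (4x4, takes a point from camera to tool coordinates, whose origin is the TCP and whose axes are the flange's). Camera axes: x right, y down, z forward; pixel columns grow to the right and rows downward; lengths in m; the calibration is good to about 2 mm. A picture is of the moment at which its call begins: read the wrist's pose just before it. There is no depth.
- close_job(): hands the job in, once; it reports no verdict.
The state is a dict: "clock": time; "joint_pos": joint angles; "qvel": joint speeds; "tau": joint torques, N m; "tool_pos": TCP position; "orientation": TCP orientation; "force": force on the tool from outside, world axes, zero at the start; "moment": the same for the moment, N m; "opening": finger opening in m.
Only numpy, scipy, OpenCV 4.12 (cv2) and the standard library are available. Lean on these libraries where they do the work, as an engineer would, in place of code of your own. Each camera call takes 0.05 s, during which the arm holds its last target.

## Working session

There is one attempt and no reset: what is moved stays moved. The work goes in short steps, Python scripts to look and compute and a tool call to move; the robot and the scene stay as the last step left them, time stands still between calls to the robot, and variables do not carry over. Pictures are saved under pics/ and viewed, and the job is handed in when it is done.

Besides the shell and the picture viewer there is one more tool, called after "Emit:" as name(argument=value, ...) on one line, values as JSON. jog_arm: Moves the arm, as the interface text tells. Its arguments: {"type":"object","properties":{"commands":{"type":"array","items":{"type":"array","items":{"type":"number"}}},"fingers":{"type":"number"}},"required":["commands"]}

```bash
mkdir -p pics
cat > h.py <<'E'
import numpy as np, cv2
from plant import get_obs, snapshot, close_job, hold_point_z
from scipy.spatial.transform import Rotation as Ro
def K(s):
    f=200/np.tan(np.radians(s['fov_y'])/2)
    return np.array([[f,0,s['cx']],[0,f,s['cy']],[0,0,1]])
def snap(name,fn=None):
    o=get_obs(); s=snapshot(name)
    if name=='wrist':
        M=np.array(s['mount']); 
        T=np.eye(4); T[:3,:3]=Ro.from_euler('xyz',o['orientation'],degrees=True).as_matrix(); T[:3,3]=o['tool_pos']
        C=T@M
    else:
        R=cv2.Rodrigues(np.array(s['rvec'],float))[0]; C=np.eye(4); C[:3,:3]=R.T; C[:3,3]=-R.T@np.array(s['tvec'],float).ravel()
    s['C']=C
    if fn: cv2.imwrite('pics/'+fn,s['image'][:,:,::-1])
    return s
def ray(s,uv):
    p=cv2.undistortPoints(np.array(uv,float).reshape(-1,1,2),K(s),np.array(s['dist_coeffs'],float)).reshape(-1,2)
    d=np.c_[p,np.ones(len(p))]@s['C'][:3,:3].T
    return s['C'][:3,3],d
def onz(s,uv,z):
    o,d=ray(s,uv); return o+d*((z-o[2])/d[:,2])[:,None]
def proj(s,P):
    Ci=np.linalg.inv(s['C'])
    return cv2.projectPoints(np.array(P,float).reshape(-1,3),cv2.Rodrigues(Ci[:3,:3])[0],Ci[:3,3],K(s),np.array(s['dist_coeffs'],float))[0].reshape(-1,2)
E
python3 - <<'E'
from h import *
print(get_obs(),hold_point_z)
for n in['scene','side','wrist']:
    s=snap(n,n+'0.png'); print(n,s['C'].round(3).tolist(),s['fov_y'])
E
```

```text
{'clock': 0.0, 'joint_pos': array([ 1.65060167e+01,  2.05912731e+01,  6.33772638e-01, -2.08736595e-02,
       -7.01357495e+01, -1.65045947e+01]), 'qvel': array([-0.03636063,  0.06856609,  0.02010697,  0.12398994, -0.0374954 ,
       -0.00298538]), 'tau': array([-8.00930356e-04, -5.82726967e+01,  2.93058443e+01,  6.99745238e+00,
        6.93249181e-03, -2.06530804e-04]), 'tool_pos': array([ 6.74508039e-01, -3.32813462e-05,  2.25622139e-01]), 'orientation': array([ 1.79905017e+02, -7.68023478e-03, -9.00056803e+01]), 'force': array([-0.35564661, -0.50457047,  0.12111261]), 'moment': array([0.05938141, 0.07061388, 0.02489744]), 'opening': 0.08744634611168993} 0.0188
scene [[-0.629, -0.564, 0.535, 0.146], [-0.777, 0.462, -0.427, 0.628], [-0.006, -0.684, -0.729, 0.705], [0.0, 0.0, 0.0, 1.0]] 47.08050307997596
side [[0.982, -0.093, 0.163, 0.417], [-0.187, -0.534, 0.825, -0.425], [0.01, -0.841, -0.542, 0.559], [0.0, 0.0, 0.0, 1.0]] 57.439979797869086
wrist [[-1.0, 0.001, -0.001, 0.675], [0.0, 0.968, 0.253, -0.067], [0.001, 0.253, -0.968, 0.385], [0.0, 0.0, 0.0, 1.0]] 59.4742936512791
```

View pics/scene0.png

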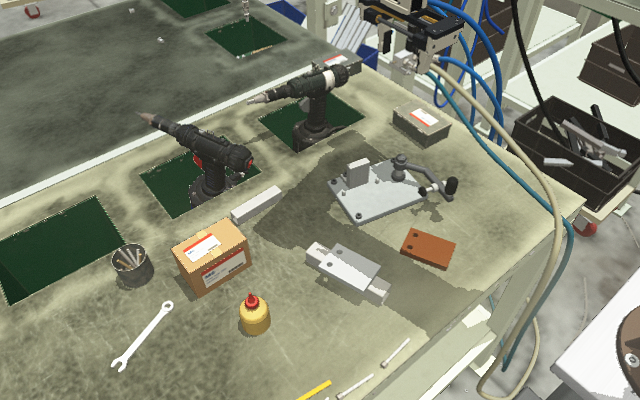

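View pics/side0.png

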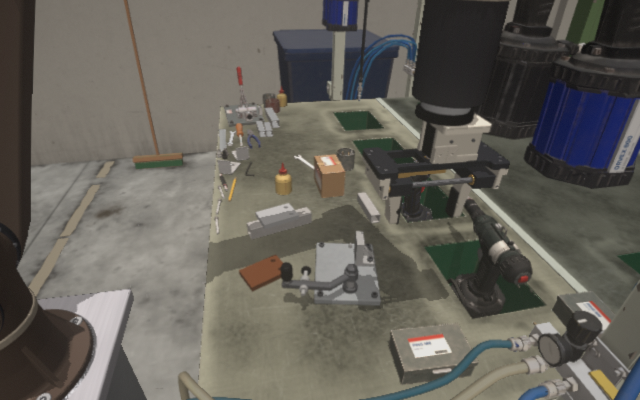

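View pics/wrist0.png

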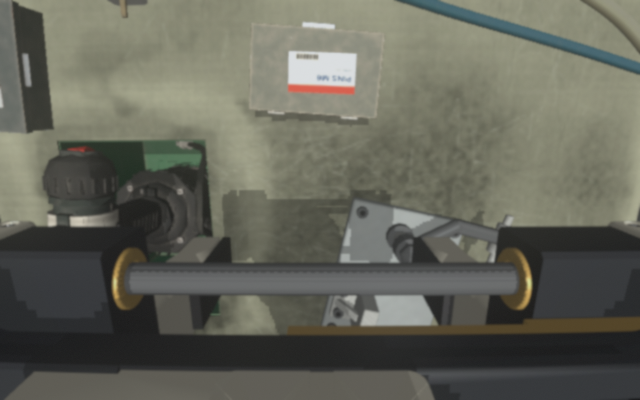

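Run:
```python
import cv2
a=cv2.imread('pics/scene0.png'); b=cv2.imread('pics/side0.png')
cv2.imwrite('pics/sc1.png',cv2.resize(a[140:310,290:470],None,fx=3.5,fy=3.5,interpolation=cv2.INTER_CUBIC)[:600])
cv2.imwrite('pics/si1.png',cv2.resize(b[190:315,230:400],None,fx=4.5,fy=4.5,interpolation=cv2.INTER_CUBIC))
```

```text
(no output)
```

View pics/sc1.png

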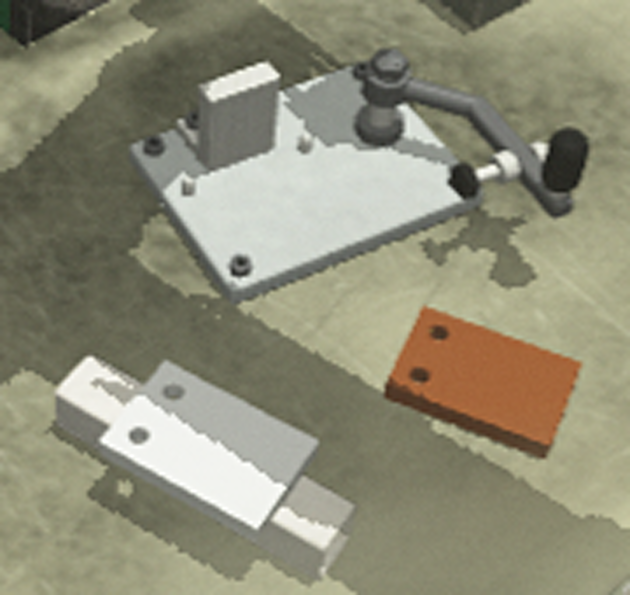

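View pics/si1.png

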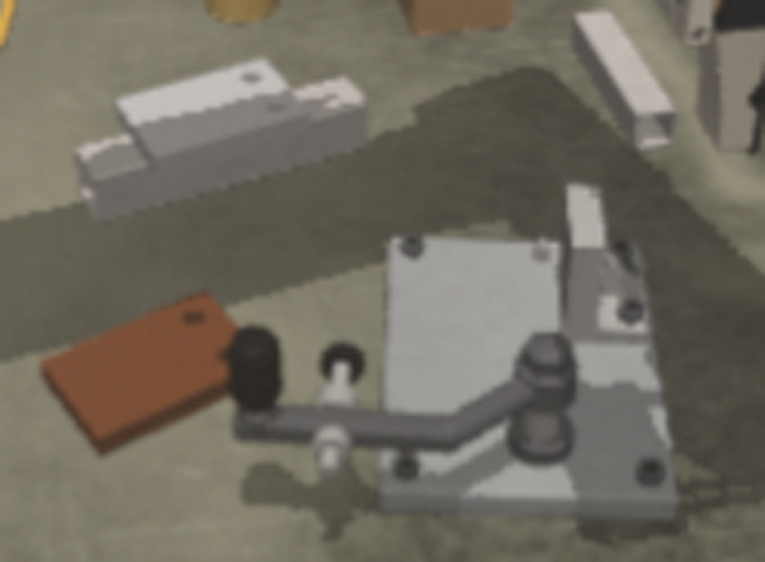

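Run:
```python
from h import *
a=snap('scene');b=snap('side')
A=lambda p:np.array(p)/3.5+[290,140]-0.35
B=lambda p:np.array(p)/4.5+[230,190]-0.4
np.set_printoptions(precision=4,suppress=True)
def S(n,pa,pb,z):
    print(n,'scene\n',onz(a,A(pa),z)[:,:2] if pa else '','\n side\n',onz(b,B(pb),z)[:,:2] if pb else '')
S('plate h1h2',[(173,391),(139,435)],[(252,77),(276,106)],.044)
S('plate corners',[(163,362),(318,440),(262,528),(101,437)],[(117,100),(264,60),(298,96),(150,158)],.044)
S('jig corners',[(131,148),(354,68),(480,200),(237,290)],[(390,238),(640,243),(678,495),(380,490)],.015)
S('bs top front edge',[(217,102),(280,68)],[(568,184),(572,248)],.075)
S('pins tops',[(189,184),(305,141)],[(541,246)],.025)
S('knob top',[(570,133)],[(255,330)],.103)
S('hinge top',[(391,58)],[(546,345)],.085)
def tri(p,q):
    o1,d1=ray(a,p);o2,d2=ray(b,q);d1=d1[0];d2=d2[0]
    t=np.linalg.lstsq(np.c_[d1,-d2],o2-o1,rcond=None)[0]
    return (o1+d1*t[0]+o2+d2*t[1])/2,np.linalg.norm(o1+d1*t[0]-o2-d2*t[1])
print('knob mid',tri(A((567,160)),B((255,368))))
print('hinge',tri(A((386,75)),B((545,362))))
```

```text
plate h1h2 scene
 [[0.5032 0.3037]
 [0.4935 0.334 ]] 
 side
 [[0.4918 0.3341]
 [0.5013 0.3039]]
plate corners scene
 [[0.5204 0.2958]
 [0.4354 0.2677]
 [0.4162 0.3228]
 [0.5045 0.3493]] 
 side
 [[0.4164 0.3246]
 [0.5006 0.3501]
 [0.5145 0.3113]
 [0.4305 0.2686]]
jig corners scene
 [[0.6722 0.1918]
 [0.6377 0.0371]
 [0.5096 0.0611]
 [0.5489 0.217 ]] 
 side
 [[0.5481 0.2174]
 [0.6741 0.1907]
 [0.6372 0.0264]
 [0.5117 0.0524]]
bs top front edge scene
 [[0.6238 0.1687]
 [0.622  0.1216]] 
 side
 [[0.6255 0.1711]
 [0.614  0.1249]]
pins tops scene
 [[0.6203 0.1908]
 [0.6032 0.114 ]] 
 side
 [[0.6194 0.186 ]]
knob top scene
 [[0.4658 0.0599]] 
 side
 [[0.4623 0.0665]]
hinge top scene
 [[0.5803 0.0746]] 
 side
 [[0.5818 0.0555]]
knob mid (array([0.4616, 0.0619, 0.0868]), np.float64(0.0007365580228275049))
hinge (array([0.5867, 0.068 , 0.063 ]), np.float64(0.0009160569420872893))
```

Emit:
jog_arm(commands=[[-15,30,3,0],[-15,30,3,0],[-15,30,3,0],[-10,30,3,0],[-10,30,0,0],[-10,30,0,0],[0,20,0,0],[0,0,0,0],[0,0,0,0],[0,0,0,0]])

```text
clock: 1.08
tool_pos: [0.5999, 0.1998, 0.2384]
orientation: [180.0, -0.0, -90.0]
force: [-0.4, -0.8, 0.1]
opening: 0.0877
```

Run:
```python
from h import *
o=get_obs();print(o['clock'],o['joint_pos'].round(1),o['tool_pos'],o['orientation'])
s=snap('wrist','w1.png');np.savez('w1.npz',C=s['C'])
```

```text
1.0833 [ 36.1  16.2  -4.    0.  -69.8 -36.1] [0.5998961  0.19976742 0.23839673] [ 1.79980965e+02 -1.57919618e-02 -8.99817113e+01]
```

View pics/w1.png

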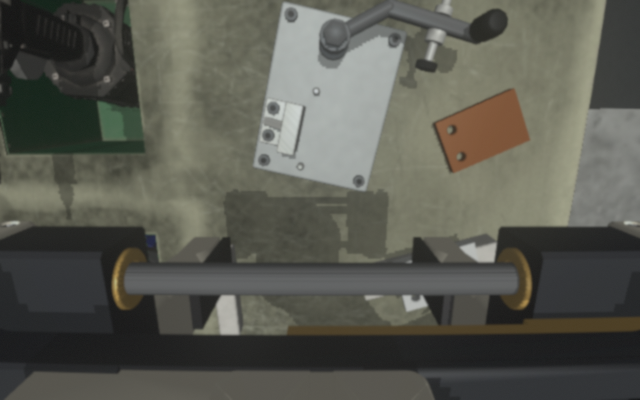

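Run:
```python
import cv2
a=cv2.imread('pics/w1.png')
cv2.imwrite('pics/w1z.png',cv2.resize(a[0:200,240:520],None,fx=2.8,fy=2.8,interpolation=cv2.INTER_CUBIC))
```

```text
(no output)
```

View pics/w1z.png

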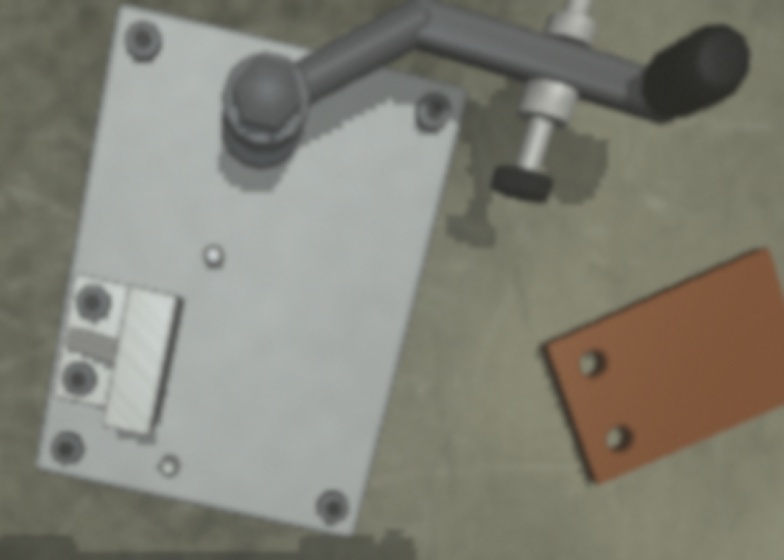

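```bash
cat > fit.py <<'E'
from h import *
np.set_printoptions(precision=4,suppress=True)
s=snap('wrist'); 
Z=lambda p:np.array(p,float)/2.8+[240,0]-0.32
obs=[];ref=[]
def add(px,ref_,z):
    P=onz(s,Z(px),z)[:,:2]; obs.extend(P); ref.extend(ref_)
add([(120,5),(465,90),(353,535),(37,466)],[(45,-118),(-85,-118),(-85,54),(45,54)],.015)
add([(214,250),(169,462)],[(-7,-40),(-7,40)],.025)
add([(180,297),(153,432)],[(0,-23),(0,23)],.075)
obs=np.array(obs);ref=np.array(ref)/1000.
def fit(i):
    o=obs[i];r=ref[i];H=(r-r.mean(0)).T@(o-o.mean(0));a=np.arctan2(H[0,1]-H[1,0],H[0,0]+H[1,1])
    R=np.array([[np.cos(a),-np.sin(a)],[np.sin(a),np.cos(a)]]);return a,R,o.mean(0)-R@r.mean(0)
a,R,t=fit(slice(None));print(np.degrees(a),t);print(((obs-t)@R-ref)*1000)
k=onz(s,Z([(722,55)]),.103)[0,:2];print('knob',k,'jig',(k-t)@R*1000,'hinge',t+R@[-.014,-.088])
d=(k-t)@R-[-.014,-.088];a0=np.arctan2(.12,-.036);print('clamp',np.arctan2(d[1],d[0])-a0,np.hypot(*d))
E
python3 fit.py
```

```text
-12.530619259767159 [0.6213 0.1489]
[[-1.1028  1.8065]
 [ 1.7191  2.2196]
 [ 0.8587 -0.912 ]
 [-0.7743 -1.0227]
 [ 0.1859 -0.9788]
 [ 0.4735 -1.3583]
 [-0.6181  1.128 ]
 [-0.742  -0.8823]]
knob [0.463 0.062] jig [-135.6738 -119.1443] hinge [0.5885 0.066 ]
clamp -4.753260693924377 0.12559646046181586
```

Emit:
jog_arm(commands=[[-20,24,-5,-7],[-20,24,-5,-7],[-20,24,-10,-7],[-20,24,-10,-7],[-20,24,-10,-7],[0,0,-10,-7],[0,0,-10,-7],[0,0,-10,-7],[0,0,-10,-7],[0,0,-10,-7]])

```text
clock: 2.02
tool_pos: [0.5004, 0.3192, 0.1482]
orientation: [180.0, 0.0, -160.4]
force: [-0.5, -0.6, 1.3]
opening: 0.088
```

Run:
```python
from h import *
np.set_printoptions(precision=4,suppress=True)
o=get_obs();print(o['clock'],o['joint_pos'].round(1),o['tool_pos'],o['orientation'])
s=snap('wrist','w2.png');a=snap('scene','sc2.png')
print(onz(a,[(255,328)],0),onz(a,[(190,296),(249,265),(241,222)],0))
```

```text
2.0167 [  51.4   16.5  -16.1    0.   -57.4 -121.8] [0.5004 0.3192 0.1482] [ 179.9961    0.0085 -160.4142]
[[0.4963 0.4916 0.    ]] [[0.6189 0.5468 0.    ]
 [0.6085 0.4308 0.    ]
 [0.7057 0.3869 0.    ]]
```

View pics/w2.png

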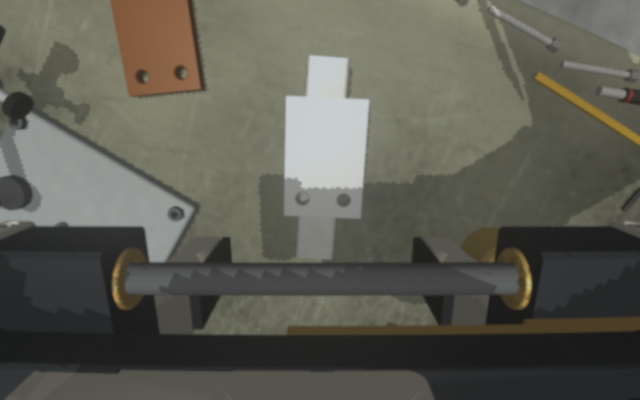

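View pics/sc2.png

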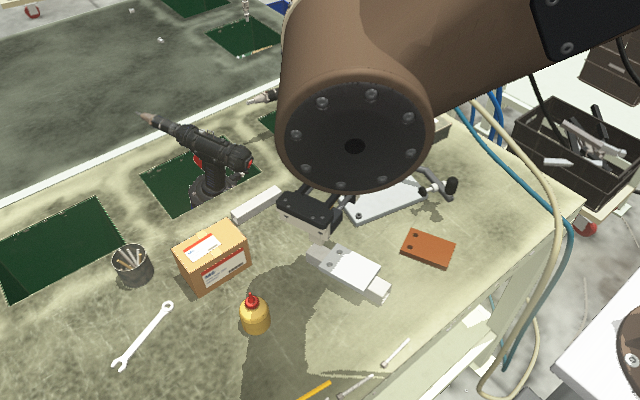

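Run:
```python
from h import *
np.set_printoptions(precision=4,suppress=True)
s=snap('wrist')
P=onz(s,[(286,96),(369,99),(361,217),(285,216),(302,198),(344,200)],.044)[:,:2]
print(P,P[:4].mean(0)); h=P[4:].mean(0);print('h',h)
for i,j in((0,3),(1,2)):
    d=P[j]-P[i];print(np.degrees(np.arctan2(d[1],d[0])),np.hypot(*d))
d=P[5]-P[4];print(np.degrees(np.arctan2(d[1],d[0]))-90,np.hypot(*d))
```

```text
[[0.4347 0.2686]
 [0.4164 0.3257]
 [0.5013 0.3527]
 [0.5207 0.2963]
 [0.5025 0.3042]
 [0.493  0.3353]] [0.4683 0.3108]
h [0.4977 0.3197]
17.87088017943392 0.09033716619159489
17.613137627363333 0.08907124167320028
16.9772158018002 0.03252562034673748
```

Emit:
jog_arm(commands=[[-0.5,1,-20,-2],[0,0,-20,0],[0,0,-20,0],[0,0,-20,0],[0,0,-20,0],[0,0,-15,0],[0,0,-9,0],[0,0,-5,0],[0,0,0,0],[0,0,0,0]])

```text
clock: 3.0
tool_pos: [0.5001, 0.3213, 0.0203]
orientation: [180.0, 0.1, -161.9]
force: [0.3, -0.4, 0.5]
opening: 0.0879
```

Emit:
jog_arm(commands=[[0,0,0,0],[0,0,0,0],[0,0,0,0],[0,0,0,0],[0,0,0,0],[0,0,0,0],[0,0,0,0],[0,0,0,0],[0,0,0,0],[0,0,0,0]], fingers=50)

```text
clock: 3.83
tool_pos: [0.4996, 0.3211, 0.0199]
orientation: [180.0, 0.0, -162.0]
force: [-1.4, -0.6, 5.4]
opening: 0.0598
```

Gripped (opening 59.8 mm). Lift slowly.

Emit:
jog_arm(commands=[[0,0,8,0],[0,0,10,0],[0,0,12,0],[0,0,15,0],[0,0,15,0],[0,0,20,0],[0,0,20,0],[0,0,20,0],[0,0,10,0],[0,0,0,0]])

```text
clock: 4.67
tool_pos: [0.5005, 0.322, 0.1526]
orientation: [179.9, 0.2, -162.0]
force: [0.6, -0.2, -1.9]
opening: 0.0597
```

Run:
```python
from h import *
s=snap('wrist','w3.png');a=snap('side','si3.png');c=snap('scene','sc3.png')
cv2.imwrite('pics/m3.png',np.vstack([cv2.resize(x['image'][:,:,::-1],(450,281)) for x in(s,a)]))
```

```text
(no output)
```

View pics/m3.png

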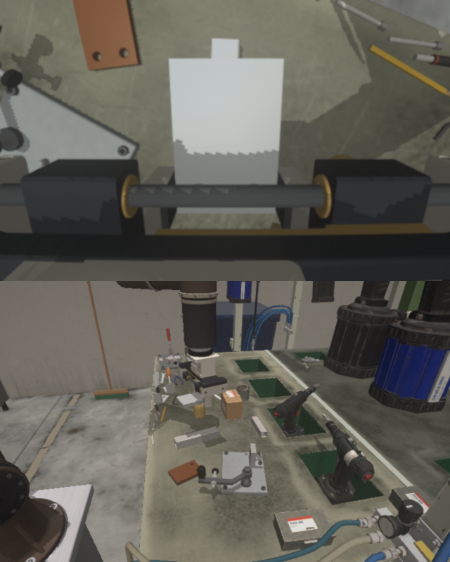

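Emit:
jog_arm(commands=[[0,0,-25,0],[0,0,-25,0],[0,0,-25,0],[0,0,-20,0],[0,0,-15,0],[0,0,-10,0],[0,0,-6,0],[0,0,-4,0],[0,0,-1,0],[0,0,0,0]])

```text
clock: 5.65
tool_pos: [0.4987, 0.3201, 0.0199]
orientation: [-179.9, -0.1, -162.0]
force: [-7.7, -4.6, 11.0]
opening: 0.0597
```

Emit:
jog_arm(commands=[[0,0,0,0],[0,0,0,0],[0,0,0,0],[0,0,0,0],[0,0,0,0],[0,0,0,0],[-8,-2.5,0,0],[-8,-2.5,0,0],[-8,-2.7,0,0],[0,0,0,0]], fingers=80)

```text
clock: 6.48
tool_pos: [0.4734, 0.3122, 0.0185]
orientation: [-180.0, -0.1, -162.0]
force: [0.1, -0.6, 0.3]
opening: 0.0804
```

Run:
```python
from h import *
s=snap('wrist','w4.png')
print(get_obs()['tool_pos'],get_obs()['orientation'])
```

```text
[0.47439246 0.31287139 0.01873995] [-1.79994610e+02 -1.94001091e-02 -1.61959708e+02]
```

View pics/w4.png

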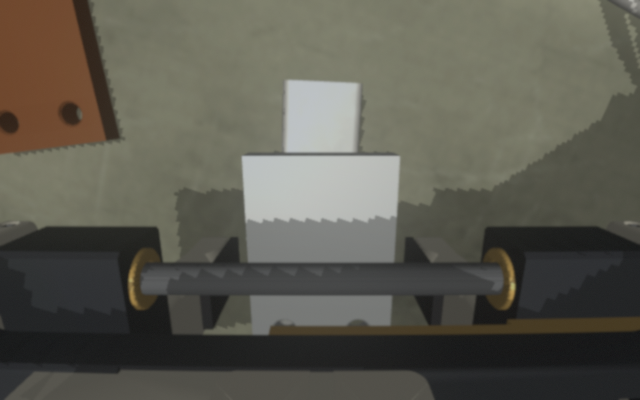

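Run:
```python
from h import *
s=snap('wrist');P=onz(s,[(243,155),(400,155)],.044)
print(P); m=P.mean(0)[:2]; print(m, m-get_obs()['tool_pos'][:2], np.hypot(*(m-get_obs()['tool_pos'][:2])), np.hypot(*(P[1]-P[0])),np.degrees(np.arctan2(*(P[1]-P[0])[1::-1])))
```

```text
[[0.43524268 0.26927072 0.044     ]
 [0.41658034 0.32660737 0.044     ]]Traceback (most recent call last):
  File "<stdin>", line 3, in <module>
TypeError: return arrays must be of ArrayType
```

Emit:
jog_arm(commands=[[0,0,0,0],[0,0,0,0],[0,0,0,0],[0,0,0,0],[0,0,0,0],[0,0,0,0],[0,0,0,0],[0,0,10,0],[0,0,20,0],[0,0,20,0]], fingers=50)

```text
clock: 7.42
tool_pos: [0.4748, 0.3125, 0.0687]
orientation: [-179.9, -0.1, -162.0]
force: [-0.2, 0.3, -1.8]
opening: 0.0597
```

Emit:
jog_arm(commands=[[0,0,25,0],[12,-16,25,-3.5],[15,-20,12,-4],[15,-20,0,-4],[15,-20,0,-4],[15,-20,0,-4],[15,-20,0,-4],[15,-20,0,-4],[12,-16,0,-3],[4,-5,0,0]])

```text
clock: 8.25
tool_pos: [0.5943, 0.154, 0.1308]
orientation: [-180.0, -0.0, 167.2]
force: [-0.0, 1.2, -1.9]
opening: 0.0596
```

Emit:
jog_arm(commands=[[0,0,0,0],[0,0,0,0],[0,0,0,0],[0,0,0,0],[0,0,0,0],[0,0,0,0],[0,0,0,0],[0,0,0,0],[0,0,0,0],[0,0,0,0]])

```text
clock: 9.08
tool_pos: [0.5934, 0.1563, 0.1305]
orientation: [-180.0, -0.0, 167.5]
force: [-0.4, 1.1, -1.0]
opening: 0.06
```

Run:
```python
from h import *
o=get_obs();print(o['tool_pos'],o['orientation'],o['joint_pos'])
s=snap('wrist','w5.png');a=snap('side','si5.png')
cv2.imwrite('pics/m5.png',np.vstack([cv2.resize(s['image'][:,:,::-1],(480,300)),cv2.resize(a['image'][150:350,200:520,::-1],(480,300),interpolation=cv2.INTER_CUBIC)]))
```

```text
[0.59344334 0.1563317  0.13054325] [-1.79996317e+02 -2.48894256e-03  1.67507761e+02] [ 3.29708772e+01  1.92153599e+01 -1.46446840e+01  9.73796436e-04
 -5.61443267e+01 -1.35463659e+02]
```

View pics/m5.png

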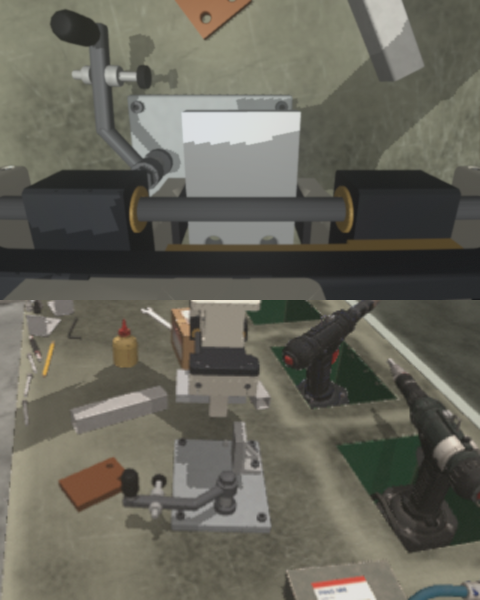

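Emit:
jog_arm(commands=[[0,0,-20,0],[0,0,-20,0],[0,0,-15,0],[0,0,-6,0],[0,0,-4,0],[0,0,-4,0],[0,0,-4,0],[0,0,-4,0],[0,0,-3,0],[0,0,0,0]])

```text
clock: 10.02
tool_pos: [0.594, 0.1565, 0.0519]
orientation: [180.0, 0.1, 167.5]
force: [-3.0, -0.4, 4.5]
opening: 0.0596
```

```bash
cat > pic.py <<'E'
import sys
from h import *
n=sys.argv[1]
o=get_obs();print(o['clock'],o['tool_pos'],o['orientation'],o['force'],o['opening'])
s=snap('wrist','w%s.png'%n);a=snap('side','si%s.png'%n)
cv2.imwrite('pics/m%s.png'%n,np.vstack([cv2.resize(s['image'][:,:,::-1],(480,300)),cv2.resize(a['image'][190:315,240:440,::-1],(480,300),interpolation=cv2.INTER_CUBIC)]))
E
python3 pic.py 6
```

```text
10.0167 [0.59401227 0.15654804 0.05190381] [1.79951104e+02 8.06449773e-02 1.67533930e+02] [-3.00953772 -0.36148501  4.53798203] 0.059591149144541514
```

View pics/m6.png

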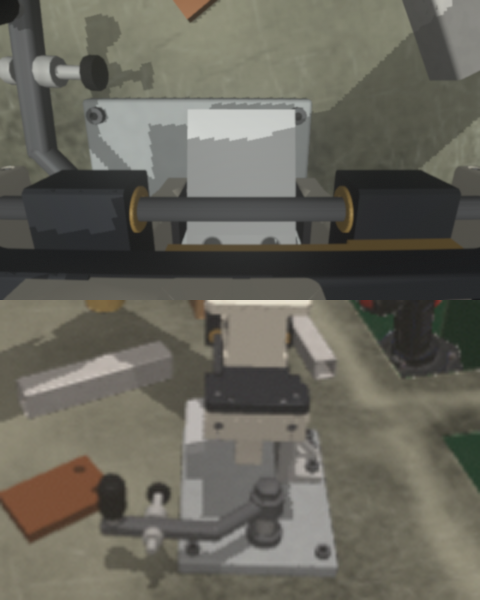

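Emit:
jog_arm(commands=[[0,0,-2.5,0],[0,0,-2,0],[2,-0.4,0,0],[2,-0.4,0,0],[2,-0.5,0,0],[2,-0.4,0,0],[2,-0.5,0,0],[2,-0.4,0,0],[1,-0.2,0,0],[0,0,0,0]])

```text
clock: 10.95
tool_pos: [0.6018, 0.1533, 0.0451]
orientation: [-179.8, -0.4, 167.4]
force: [-18.2, 5.6, 5.8]
opening: 0.0596
```

```bash
python3 pic.py 7
```

```text
10.95 [0.6017733  0.15333769 0.04512286] [-179.84711982   -0.42153046  167.44253552] [-18.23965715   5.63855482   5.77011524] 0.05960967243329339
```

View pics/m7.png

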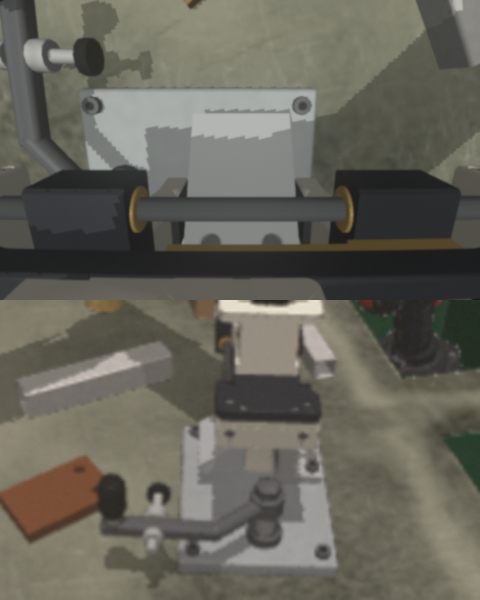

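```bash
cat > tilt.py <<'E'
from h import *
import sys
v=list(map(float,sys.argv[1:5]))
s=snap('wrist');o,d=ray(s,[v[:2],v[2:]])
k=.06/np.linalg.norm(d[1]-d[0]); m=o+d.mean(0)*k   # top edge mid of plain end (60 mm wide)
t=np.array([.6207,.149]);u=np.array([.976,-.217]);w=np.array([.217,.976])
T=get_obs()['tool_pos']
print('edge jig',(m[:2]-t)@u,(m[:2]-t)@w,m[2],'tcp jig',(T[:2]-t)@u,(T[:2]-t)@w,T[2])
dx=(m-T); hx=dx[:2]@u; hz=m[2]-T[2]-.0188
print('rel pivot',hx,hz,'r',np.hypot(hx,hz),'tilt',np.degrees(np.arctan2(-hz,-hx)+np.arctan2(6,51)))
E
python3 tilt.py 257 150 392 148
python3 - <<'E'
import cv2
a=cv2.imread('pics/w7.png');cv2.imwrite('pics/w7z.png',cv2.resize(a[120:340,200:460],None,fx=2.5,fy=2.5))
E
```

```text
edge jig -0.07066628579630486 0.0025880500997020554 0.048860623768274825 tcp jig -0.01944540248209693 0.0001042468607269935 0.04510782766813756
rel pivot -0.05122088331420793 -0.015047203899862738 r 0.053385365341933826 tilt 23.08108893921463
```

View pics/w7z.png

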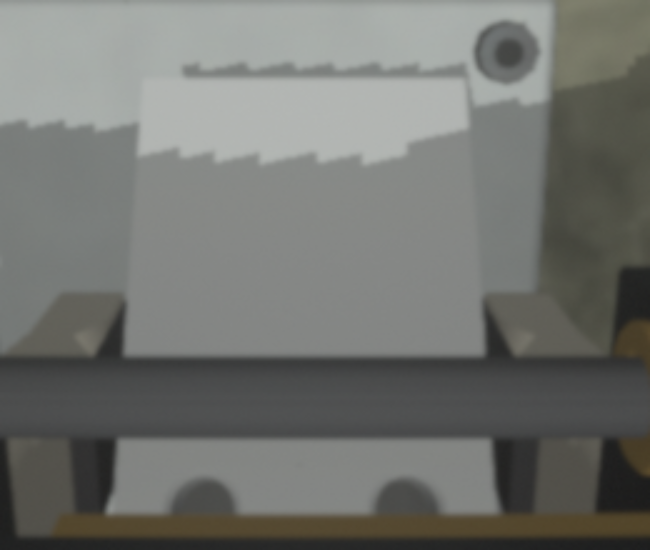

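Emit:
jog_arm(commands=[[0,0,-2,0],[0,0,-2,0],[0,0,-1,0],[0,0,0,0],[0,0,0,0],[0,0,0,0],[0,0,0,0],[0,0,0,0],[0,0,0,0],[0,0,0,0]])

```text
clock: 11.93
tool_pos: [0.604, 0.153, 0.0415]
orientation: [-179.9, -0.2, 167.5]
force: [-13.5, 1.1, 8.6]
opening: 0.0599
```

```bash
python3 pic.py 8
python3 - <<'E'
import cv2,numpy as np
a=cv2.imread('pics/w8.png');b=cv2.imread('pics/si8.png')
cv2.imwrite('pics/w8z.png',np.hstack([cv2.resize(a[120:340,230:420],None,fx=2.5,fy=2.5)[:550],cv2.resize(b[200:310,340:405],None,fx=5,fy=5)]))
E
```

```text
11.9333 [0.60401868 0.15298658 0.04154309] [-179.90329365   -0.192045    167.47920556] [-13.45991653   1.05745394   8.59887706] 0.05991812558308585
```

View pics/w8z.png

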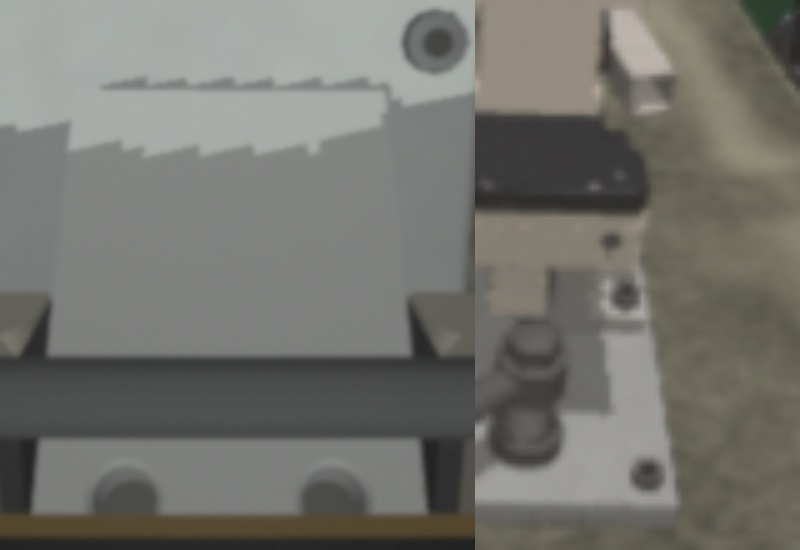

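```bash
python3 tilt.py 258.8 155 385.2 155
```

```text
edge jig -0.06449233575200065 0.0016377320162110408 0.035091337235603814 tcp jig -0.01710682723048485 0.00026666813708737554 0.04151363363413234
rel pivot -0.0473855085215158 -0.025222296398528524 r 0.05368007687641544 tilt 34.73525820131426
```

Emit:
jog_arm(commands=[[0,0,-2,0],[0,0,-2,0],[0,0,-2,0],[0,0,-1,0],[0,0,0,0],[0,0,0,0],[0,0,0,0],[0,0,0,0],[0,0,0,0],[0,0,0,0]])

```text
clock: 12.92
tool_pos: [0.6061, 0.1527, 0.0378]
orientation: [-180.0, 0.0, 167.5]
force: [-14.0, -4.2, 28.8]
opening: 0.0597
```

```bash
python3 pic.py 9
python3 - <<'E'
import cv2,numpy as np
a=cv2.imread('pics/w9.png')
cv2.imwrite('pics/w9z.png',cv2.resize(a[120:340,230:420],None,fx=2.5,fy=2.5))
E
```

```text
12.9167 [0.6061023  0.15265231 0.03778209] [-1.79964820e+02  4.35944264e-02  1.67536257e+02] [-14.03888072  -4.19454576  28.82021437] 0.05968237461635389
```

View pics/w9z.png

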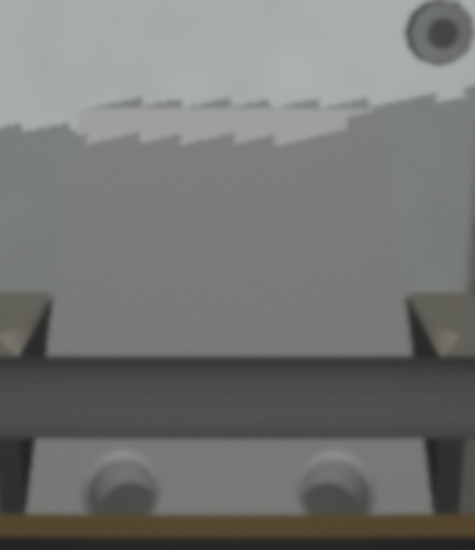

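```bash
python3 tilt.py 262.5 163 383.5 163;python3 tilt.py 262.5 163 381.5 163
```

```text
edge jig -0.05759445868374847 0.002226176621701884 0.024723771786937715 tcp jig -0.015059097928781595 0.0004201715757570858 0.037796021050006706
rel pivot -0.04253536075496688 -0.03187224926306899 r 0.053151643320243434 tilt 43.55449162638152
edge jig -0.057190366944877405 0.0017472468266133707 0.021833260021896894 tcp jig -0.0150419738139142 0.0004159784092774005 0.03778135547337233
rel pivot -0.0421483931309632 -0.03474809545147543 r 0.05462524307522185 tilt 46.21278395942761
```

Emit:
jog_arm(commands=[[0,0,2,0],[1.5,-0.3,2,0],[2,-0.4,2,0],[2,-0.5,2,0],[2,-0.4,2,0],[2,-0.5,2,0],[2,-0.4,1,0],[0,0,0,0],[0,0,0,0],[0,0,0,0]])

```text
clock: 13.95
tool_pos: [0.611, 0.1503, 0.0448]
orientation: [-179.7, -0.6, 167.4]
force: [-21.9, 6.6, 2.7]
opening: 0.0598
```

```bash
python3 pic.py 10
python3 - <<'E'
import cv2,numpy as np
a=cv2.imread('pics/w10.png');b=cv2.imread('pics/si10.png')
cv2.imwrite('pics/w10z.png',np.hstack([cv2.resize(a[120:340,230:420],None,fx=2.5,fy=2.5),cv2.resize(b[200:310,340:405],None,fx=5,fy=5)]))
E
```

```text
13.95 [0.61097261 0.15034832 0.04477682] [-179.73234961   -0.64228009  167.40828778] [-21.91667075   6.58835639   2.71004534] 0.059766597740466755
```

View pics/w10z.png

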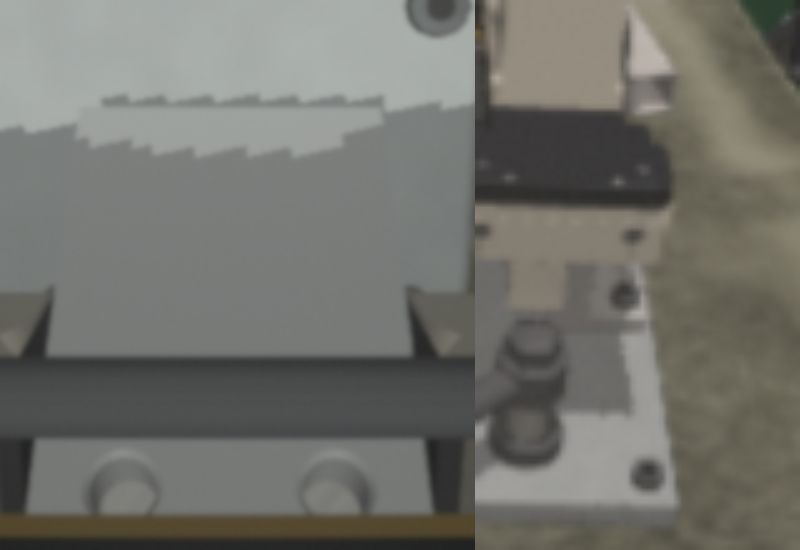

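Emit:
jog_arm(commands=[[-4,1,8,0],[-6,1.5,12,0],[-8,1.5,15,6],[-10,2,20,7],[-10,2,15,7],[-8,2,10,7],[0,0,0,7],[0,0,0,7],[0,0,0,7],[0,0,0,7]])

```text
clock: 14.88
tool_pos: [0.5727, 0.1614, 0.1289]
orientation: [-180.0, 0.2, -137.1]
force: [-0.9, -0.2, -2.9]
opening: 0.06
```

Emit:
jog_arm(commands=[[0,0,0,7],[0,0,0,7],[0,0,0,7],[0,0,0,7],[0,0,0,7],[0,0,0,7],[0,0,0,7],[0,0,0,7],[0,0,0,7],[0,0,0,7]])

```text
clock: 15.72
tool_pos: [0.5727, 0.1613, 0.1286]
orientation: [-179.8, 0.0, -67.2]
force: [0.5, 0.3, -2.4]
opening: 0.0603
```

Emit:
jog_arm(commands=[[0,0,0,7],[0,0,0,7],[0,0,0,7],[0,0,0,7],[0,0,0,7],[0,0,0,7],[0,0,0,7],[0,0,0,6],[0,0,0,0],[0,0,0,0]])

```text
clock: 16.55
tool_pos: [0.5725, 0.1612, 0.1282]
orientation: [-179.9, -0.1, -12.7]
force: [0.6, -0.0, -3.2]
opening: 0.0598
```

```bash
python3 pic.py 11;python3 -c "
from h import *
T=get_obs()['tool_pos'];t=np.array([.6207,.149]);print((T[:2]-t)@[.976,-.217],(T[:2]-t)@[.217,.976])"
```

```text
16.55 [0.57246864 0.16120602 0.12817513] [-1.79926491e+02 -8.71010062e-02 -1.26924502e+01] [ 0.55393699 -0.03877526 -3.20306595] 0.059813919499524026
-0.04991911705895777 0.0012684575472275213
```

View pics/m11.png

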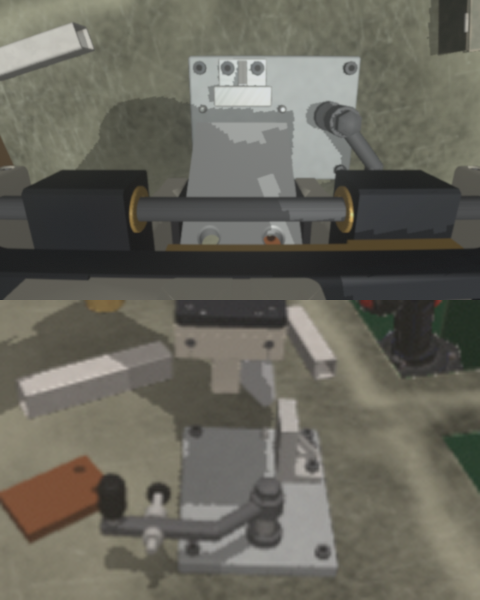

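Emit:
jog_arm(commands=[[-5,1,-10,0],[0,0,-15,0],[0,0,-15,0],[0,0,-15,0],[0,0,-12,0],[0,0,-8,0],[0,0,-5,0],[0,0,-3,0],[0,0,0,0],[0,0,0,0]])

```text
clock: 17.48
tool_pos: [0.5673, 0.1621, 0.0444]
orientation: [-180.0, -0.0, -12.5]
force: [1.0, -0.1, -2.3]
opening: 0.0599
```

```bash
python3 pic.py 12
```

```text
17.4833 [0.56726729 0.16214796 0.04442045] [-1.79980609e+02 -2.86554162e-02 -1.25091250e+01] [ 1.03993193 -0.13457385 -2.26511941] 0.059924133461119716
```

View pics/m12.png

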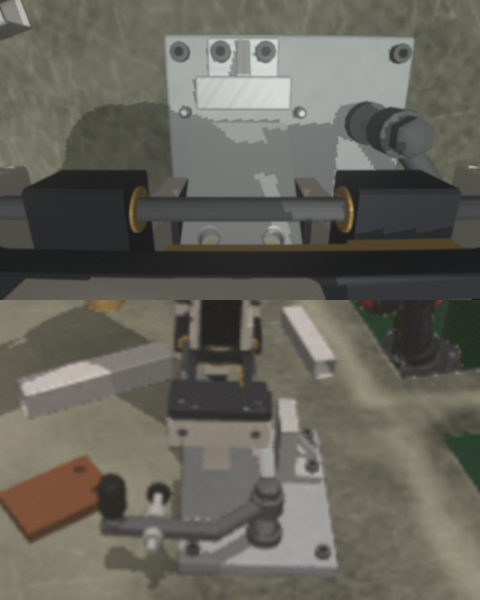

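Emit:
jog_arm(commands=[[5,-1.1,0,0],[5,-1.1,0,0],[4,-0.9,0,0],[3.1,-0.7,2.6,0],[3.1,-0.7,2.6,0],[3.1,-0.7,2.6,0],[3.8,-0.8,2,0],[3.8,-0.8,2,0],[3.8,-0.9,2,0],[0,0,0,0]])

```text
clock: 18.42
tool_pos: [0.5997, 0.1542, 0.0565]
orientation: [179.9, 0.3, -12.6]
force: [-7.5, 5.1, -2.3]
opening: 0.0599
```

```bash
python3 pic.py 13
```

```text
18.4167 [0.59966763 0.15424832 0.05651722] [179.92631481   0.27172455 -12.57546507] [-7.51846966  5.12929017 -2.30479858] 0.0598686333489833
```

View pics/m13.png

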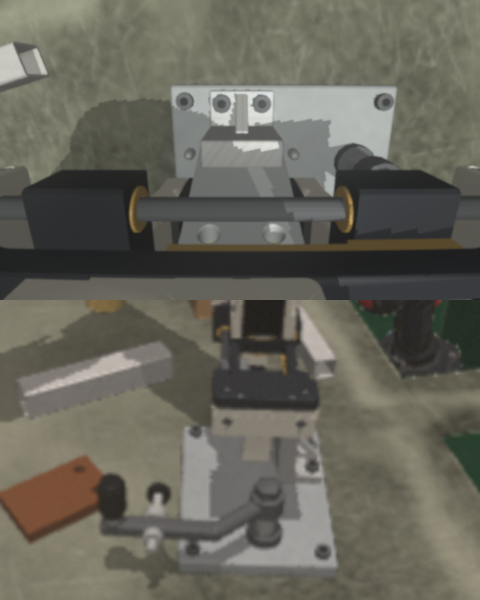

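Emit:
jog_arm(commands=[[2.5,-0.6,0.8,0],[2.5,-0.5,0.6,0],[2.5,-0.6,0.4,0],[2.5,-0.5,0.2,0],[2.5,-0.6,0,0],[2,-0.4,0,0],[2,-0.5,0,0],[1,-0.2,0,0],[0,0,0,0],[0,0,0,0]])

```text
clock: 19.35
tool_pos: [0.617, 0.1504, 0.0598]
orientation: [179.9, 0.2, -12.5]
force: [-11.1, 4.4, 6.1]
opening: 0.0599
```

```bash
python3 pic.py 14;python3 - <<'E'
import cv2,numpy as np
a=cv2.imread('pics/w14.png');b=cv2.imread('pics/si14.png')
cv2.imwrite('pics/w14z.png',np.hstack([cv2.resize(a[120:340,220:420],None,fx=2.5,fy=2.5),cv2.resize(b[200:310,330:390],None,fx=5,fy=5)]))
E
```

```text
19.35 [0.61702523 0.15038736 0.05977102] [179.93640905   0.22810042 -12.54284408] [-11.13844516   4.36724773   6.05627815] 0.059853239097645984
```

View pics/w14z.png

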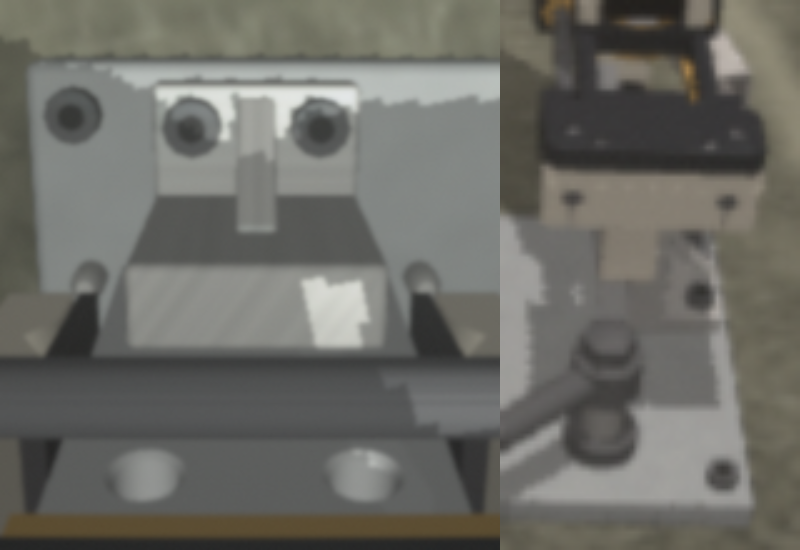

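Run:
```python
from h import *
s=snap('wrist')
t=np.array([.6207,.149]);u=np.array([.976,-.217]);w=np.array([.217,.976])
def pt(r,x0,x1):
    o,d=ray(s,[(x0/2.5+220-.3,r/2.5+120-.3),(x1/2.5+220-.3,r/2.5+120-.3)])
    m=o+d.mean(0)*.06/np.linalg.norm(d[1]-d[0]);return np.array([(m[:2]-t)@u,(m[:2]-t)@w,m[2]])
a=pt(350,97,408);b=pt(505,40,478);print(a,b,np.degrees(np.arctan2(b[2]-a[2],b[0]-a[0])))
h=cv2.imread('pics/w14.png');cv2.imwrite('pics/w14y.png',cv2.resize(h[225:330,220:420],None,fx=4,fy=4,interpolation=cv2.INTER_CUBIC))
```

```text
[-0.00506598  0.00189361  0.06335248] [-0.00516016  0.00099462  0.11447679] 90.10554885870508
```

View pics/w14y.png

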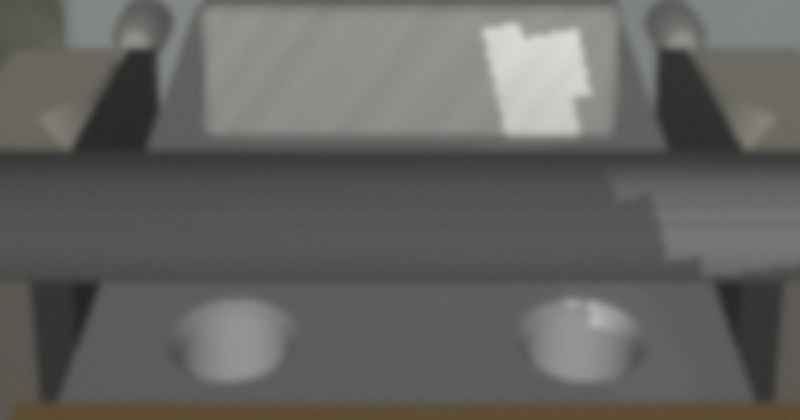

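Emit:
jog_arm(commands=[[-0.5,0.1,-1,0],[0,0,-2,0],[0,0,-2,0],[0,0,-2,0],[0,0,-2,0],[0,0,-1,0],[0,0,0,0],[0,0,0,0],[0,0,0,0],[0,0,0,0]])

```text
clock: 20.33
tool_pos: [0.6168, 0.15, 0.0493]
orientation: [179.9, 0.2, -12.5]
force: [-7.9, 1.5, 0.9]
opening: 0.0599
```

Emit:
jog_arm(commands=[[0,0,-1,0],[0,0,0,0],[0,0,-1,0],[0,0,0,0],[0,0,-1,0],[0,0,0,0],[0,0,0,0],[0,0,0,0],[0,0,0,0],[0,0,0,0]])

```text
clock: 21.17
tool_pos: [0.617, 0.1499, 0.0474]
orientation: [179.9, 0.2, -12.5]
force: [-9.0, 1.0, 9.0]
opening: 0.0597
```

```bash
python3 pic.py 15;python3 - <<'E'
import cv2,numpy as np
a=cv2.imread('pics/w15.png');b=cv2.imread('pics/si15.png')
cv2.imwrite('pics/w15z.png',np.hstack([cv2.resize(a[120:340,220:420],None,fx=2.5,fy=2.5),cv2.resize(b[200:310,330:390],None,fx=5,fy=5)]))
E
```

```text
21.1667 [0.61702111 0.14993544 0.04737799] [ 1.79912087e+02  1.71616114e-01 -1.25311309e+01] [-8.98873723  1.02708298  9.02297896] 0.059658668774052154
```

View pics/w15z.png

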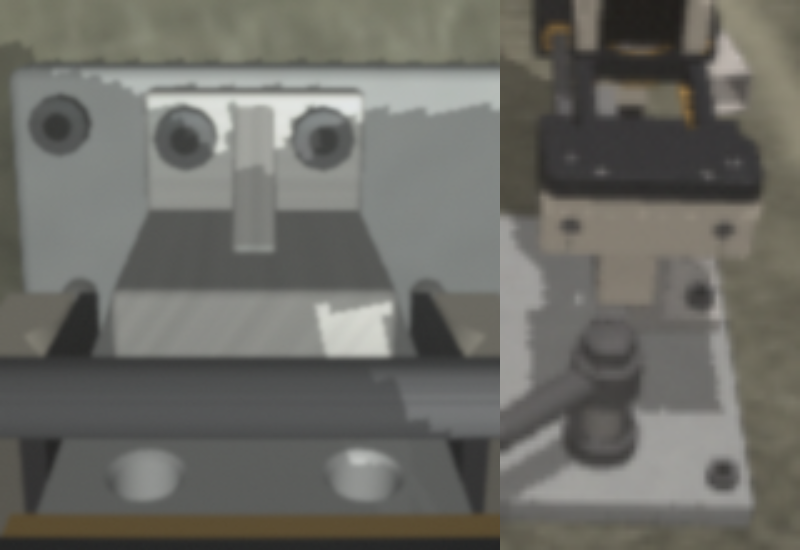

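Emit:
jog_arm(commands=[[0,0,0,0],[0,0,0,0],[0,0,0,0],[0,0,0,0],[0,0,0,0],[0,0,0,0],[0,0,0,0],[0,0,0,0],[0,0,0,0],[0,0,0,0]], fingers=74)

```text
clock: 22.1
tool_pos: [0.6187, 0.1505, 0.0468]
orientation: [180.0, -0.0, -12.5]
force: [-0.1, 0.9, -0.0]
opening: 0.074
```

```bash
python3 pic.py 16;python3 - <<'E'
import cv2,numpy as np
a=cv2.imread('pics/w16.png');b=cv2.imread('pics/si16.png')
cv2.imwrite('pics/w16z.png',np.hstack([cv2.resize(a[120:340,220:420],None,fx=2.5,fy=2.5),cv2.resize(b[200:310,330:390],None,fx=5,fy=5)]))
E
```

```text
22.1 [0.6186982  0.15049582 0.04684845] [ 1.79999203e+02 -2.27223415e-03 -1.24962942e+01] [-0.11985094  0.90785625 -0.04658821] 0.07396814719875638
```

View pics/w16z.png

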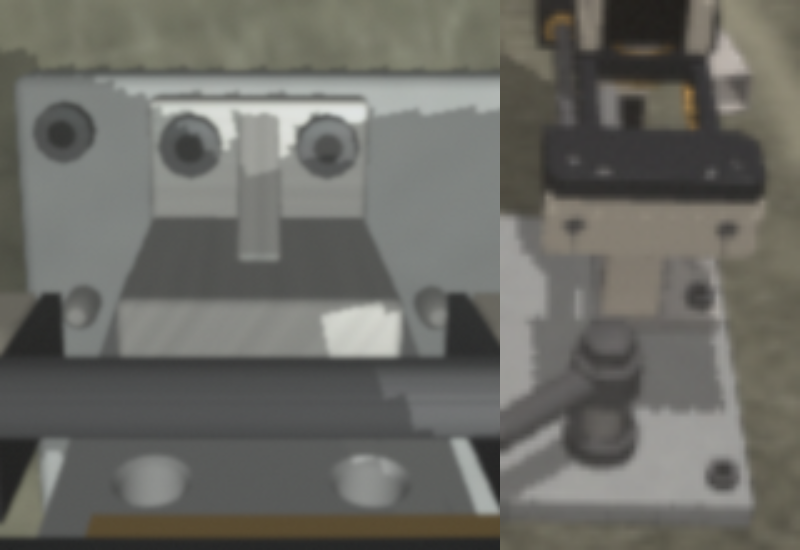

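Emit:
jog_arm(commands=[[0,0,5,0],[0,0,10,0],[0,0,20,0],[0,0,30,0],[0,0,35,0],[-20,-10,20,-7],[-25,-20,0,-7],[-25,-20,0,-7],[-25,-20,0,-7],[-25,-20,0,-7]])

```text
clock: 23.03
tool_pos: [0.4976, 0.0597, 0.168]
orientation: [-179.9, -0.0, -47.8]
force: [0.2, -0.6, 0.7]
opening: 0.0743
```

```bash
python3 pic.py 17;python3 - <<'E'
from h import *
c=snap('scene','sc17.png')['image'][150:290,280:480,::-1];a=cv2.imread('pics/si17.png')[190:315,240:440]
cv2.imwrite('pics/m17.png',np.vstack([cv2.resize(c,(480,300),interpolation=cv2.INTER_CUBIC),cv2.resize(a,(480,300),interpolation=cv2.INTER_CUBIC)]))
t=np.array([.6207,.149]);u=np.array([.976,-.217]);w=np.array([.217,.976])
prev=None
for ph,off in [(1.53,32),(1.53,20.5)]+[(p,20.5) for p in np.arange(1.4,-.01,-.1)]:
    cc,s=np.cos(ph),np.sin(ph);r=np.array([-36*cc-120*s,-36*s+120*cc]);T=np.array([r[1],-r[0]])/125.3
    P=np.array([-14,-88])+r-T*off; W=(t+(P[0]*u+P[1]*w)/1000)*1000
    yaw=-175.8+np.degrees(ph)
    print(round(ph,2),off,W.round(1),round(yaw,1),(W-prev).round(1) if prev is not None else '');prev=W
E
```

```text
23.0333 [0.49763768 0.05971289 0.16795374] [-1.79917517e+02 -2.54555495e-02 -4.78311472e+01] [ 0.21328053 -0.59238567  0.74785831] 0.07426219315430083
1.53 32 [463.8  30.2] -88.1 
1.53 20.5 [463.4  41.7] -88.1 [-0.4 11.5]
1.4 20.5 [461.3  58. ] -95.6 [-2.1 16.4]
1.3 20.5 [461.1  70.7] -101.3 [-0.2 12.7]
1.2 20.5 [462.2  83.4] -107.0 [ 1.1 12.6]
1.1 20.5 [464.5  95.8] -112.8 [ 2.3 12.5]
1.0 20.5 [468.1 108. ] -118.5 [ 3.6 12.2]
0.9 20.5 [472.9 119.7] -124.2 [ 4.8 11.8]
0.8 20.5 [478.8 131. ] -130.0 [ 5.9 11.2]
0.7 20.5 [485.8 141.5] -135.7 [ 7.  10.6]
0.6 20.5 [493.9 151.4] -141.4 [8.  9.8]
0.5 20.5 [502.8 160.3] -147.2 [9. 9.]
0.4 20.5 [512.7 168.3] -152.9 [9.8 8. ]
0.3 20.5 [523.2 175.4] -158.6 [10.6  7. ]
0.2 20.5 [534.5 181.3] -164.3 [11.2  5.9]
0.1 20.5 [546.2 186. ] -170.1 [11.8  4.8]
-0.0 20.5 [558.4 189.6] -175.8 [12.2  3.6]
```

View pics/m17.png

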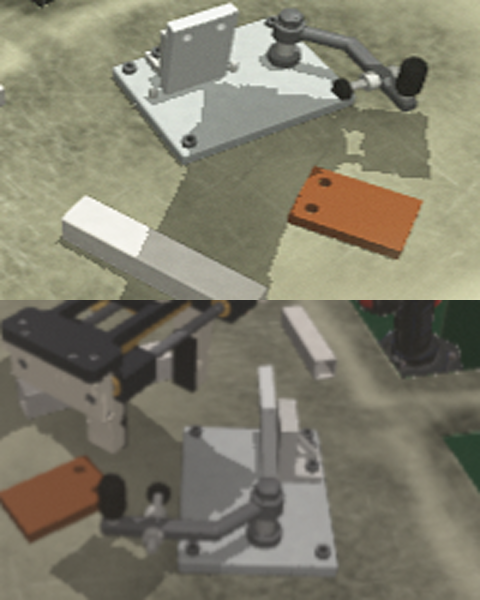

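Run:
```python
from h import *
a=cv2.imread('pics/sc17.png')[145:195,335:390];b=cv2.imread('pics/si17.png')[208:270,330:380]
cv2.imwrite('pics/z17.png',np.hstack([cv2.resize(a,(440,400),interpolation=cv2.INTER_CUBIC),cv2.resize(b,(323,400),interpolation=cv2.INTER_CUBIC)]))
```

```text
(no output)
```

View pics/z17.png

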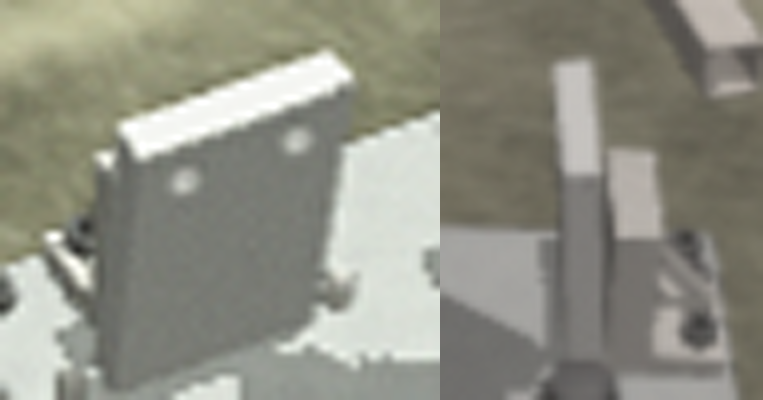

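Run:
```python
from h import *
np.set_printoptions(precision=4,suppress=True)
c=snap('scene');s=snap('side')
t=np.array([.6207,.149]);u=np.array([.976,-.217]);w=np.array([.217,.976])
J=lambda P:np.c_[(P[:,:2]-t)@u,(P[:,:2]-t)@w]*1000
A=lambda p:np.array(p)/8.+[335,145]-.44
B=lambda p:(np.array(p)-[440,0])/6.46+[330,208]-.42
print('scene top fr-r,bk-r,bk-l,fr-l',J(onz(c,A([(355,75),(325,48),(120,125),(140,162)]),.105)))
print('side top bk-l, fr-l, fr-r,bk-r',J(onz(s,B([(592,60),(554,64),(563,178),(604,174)]),.105)))
print('backstop top side fl,fr',J(onz(s,B([(608,150),(613,240)]),.075)))
# side face at y=-30: intersect with jig plane y=-30
o,d=ray(s,B([(604,350),(604,180),(565,350),(563,185)]))
k=((-.030)-((o[:2]-t)@w))/(d[:,:2]@w);P=o+d*k[:,None];print('plate side',np.c_[J(P),P[:,2]*1000])
o,d=ray(s,B([(613,245),(612,350)]))
k=((-.023)-((o[:2]-t)@w))/(d[:,:2]@w);P=o+d*k[:,None];print('stop side',np.c_[J(P),P[:,2]*1000])
```

```text
scene top fr-r,bk-r,bk-l,fr-l [[-15.5063 -31.5748]
 [ -3.6741 -30.1828]
 [ -5.4073  28.2821]
 [-18.955   30.3153]]
side top bk-l, fr-l, fr-r,bk-r [[ -7.5193  30.9508]
 [-20.1982  28.1442]
 [-20.068  -31.9366]
 [ -7.282  -29.4326]]
backstop top side fl,fr [[ -0.7119  21.494 ]
 [ -2.0529 -25.0237]]
plate side [[ -2.2385 -30.      32.654 ]
 [ -7.1835 -30.     103.0922]
 [-14.9103 -30.      32.202 ]
 [-19.7173 -30.     100.7056]]
stop side [[ -1.6508 -23.      71.2427]
 [  1.2711 -23.      26.3325]]
```

Emit:
jog_arm(commands=[[10,17,0,7],[13,20,0,7],[13,20,0,7],[13,20,0,7],[10,17,0,7],[5,8,-10,0.4],[0,0,-20,0],[0,0,-30,0],[0,0,-30,0],[0,0,-20,0]], fingers=0)

```text
clock: 24.12
tool_pos: [0.5616, 0.1621, 0.0535]
orientation: [179.9, 0.1, -12.2]
force: [-0.6, 0.2, 0.7]
opening: 0.0129
```

Emit:
jog_arm(commands=[[0,0,-8,0],[5,-1.1,0,0],[5,-1.1,0,0],[5,-1.1,0,0],[5,-1.1,0,0],[5,-1.1,0,0],[3,-0.7,0,0],[2,-0.4,0,0],[2,-0.4,0,0],[1,-0.2,0,0]])

```text
clock: 24.95
tool_pos: [0.5959, 0.1552, 0.049]
orientation: [-180.0, -0.0, -12.1]
force: [-0.6, 0.6, -0.2]
opening: 0.0004
```

```bash
python3 pic.py 18;python3 -c "
from h import *
T=get_obs()['tool_pos'];t=np.array([.6207,.149]);print((T[:2]-t)@[.976,-.217],(T[:2]-t)@[.217,.976])"
```

```text
24.95 [0.59590287 0.15519508 0.04897621] [-1.79994886e+02 -5.93239919e-03 -1.21094392e+01] [-0.58666776  0.59720639 -0.22997421] 0.00040323432141526364
-0.02573515505351112 0.0006612309152707232
```

View pics/m18.png

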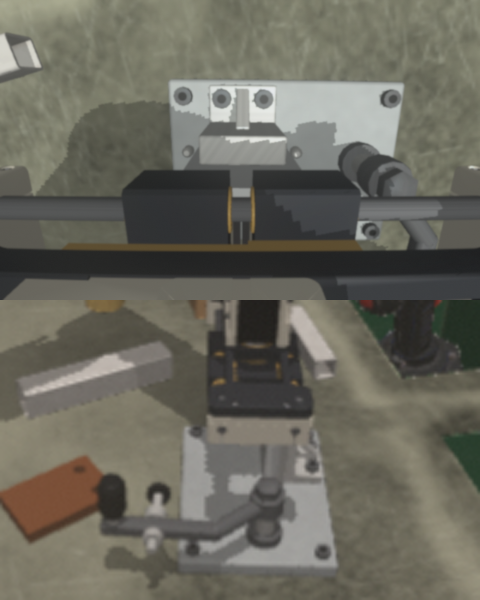

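Emit:
jog_arm(commands=[[1,-0.2,0,0],[1,-0.2,0,0],[1,-0.2,0,0],[1,-0.2,0,0],[1,-0.2,0,0],[1,-0.2,0,0],[1,-0.2,0,0],[0,0,0,0],[0,0,0,0],[0,0,0,0]])

```text
clock: 25.88
tool_pos: [0.5986, 0.1546, 0.0489]
orientation: [179.9, 0.3, -12.1]
force: [-18.1, 8.3, 14.0]
opening: 0.0006
```

```bash
python3 -c "
from h import *
o=get_obs();T=o['tool_pos'];t=np.array([.6207,.149]);print((T[:2]-t)@[.976,-.217],(T[:2]-t)@[.217,.976],o['force'],o['force'][:2]@[.976,-.217])"
```

```text
-0.022744209505423784 0.0006386491992882006 [-18.07722337   8.27669636  14.0102835 ] -19.439413120881007
```

Emit:
jog_arm(commands=[[-2,0.4,0,0],[-3,0.7,0,0],[-5,1.1,0,0],[-10,2.2,0,0],[-15,3,20,0],[-10,-5,30,-7],[-10,-20,30,-7],[-15,-25,10,-7],[-15,-25,0,-7],[-10,-25,0,-7]])

```text
clock: 26.72
tool_pos: [0.5064, 0.0607, 0.1399]
orientation: [-179.9, -0.0, -47.4]
force: [-0.3, -0.2, -0.7]
opening: 0.0006
```

```bash
python3 pic.py 19
python3 - <<'E'
from h import *
snap('scene','sc19.png')
a=cv2.imread('pics/sc19.png')[145:195,335:390];b=cv2.imread('pics/si19.png')[208:270,330:380]
cv2.imwrite('pics/z19.png',np.hstack([cv2.resize(a,(440,400),interpolation=cv2.INTER_CUBIC),cv2.resize(b,(323,400),interpolation=cv2.INTER_CUBIC)]))
E
```

```text
26.7167 [0.50639156 0.06068489 0.13990369] [-1.79865954e+02 -2.23991000e-02 -4.74182335e+01] [-0.33325628 -0.22604415 -0.65954465] 0.0005575584739208044
```

View pics/z19.png

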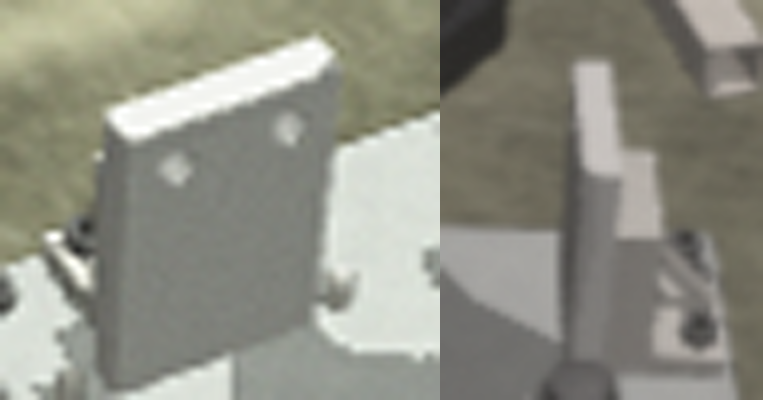

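Emit:
jog_arm(commands=[[10,18,0,7],[14,20,0,7],[14,20,0,7],[14,20,0,7],[10,14,0,6.8],[6,5,-10,0],[2,1,-20,0],[0,0,-30,0],[0,0,-25,0],[0,0,-11,0]])

```text
clock: 27.7
tool_pos: [0.5753, 0.1583, 0.0387]
orientation: [179.8, 0.2, -12.4]
force: [-1.0, -0.7, 0.2]
opening: 0.0007
```

Emit:
jog_arm(commands=[[0,0,-2,0],[5,-1.1,0,0],[5,-1.1,0,0],[4,-0.9,0,0],[2,-0.4,0,0],[1,-0.2,0,0],[1,-0.2,0.5,0],[1,-0.2,0.5,0],[1,-0.2,0.5,0],[0,0,0,0]])

```text
clock: 28.53
tool_pos: [0.5973, 0.155, 0.0424]
orientation: [180.0, 0.0, -12.3]
force: [-2.6, 0.8, 1.3]
opening: 0.0005
```

```bash
python3 -c "
from h import *
o=get_obs();T=o['tool_pos'];t=np.array([.6207,.149]);print((T-np.r_[t,0]),(T[:2]-t)@[.976,-.217],(T[:2]-t)@[.217,.976],o['force'],o['orientation'])"
```

```text
[-0.02339886  0.00596543  0.0423716 ] -0.024131787484287313 0.0007447040009667502 [-2.61354959  0.77948758  1.34166448] [ 1.79988371e+02  3.62462697e-02 -1.23056002e+01]
```

Contact begins. Push on with a slight upward component so the foot is not loaded down.

Emit:
jog_arm(commands=[[1,-0.2,0.6,0],[1,-0.2,0.6,0],[1,-0.2,0.6,0],[1,-0.2,0.6,0],[0,0,0.5,0],[0,0,0.5,0],[0,0,0.5,0],[0,0,0,0],[0,0,0,0],[0,0,0,0]])

```text
clock: 29.37
tool_pos: [0.5973, 0.1541, 0.0436]
orientation: [179.8, 0.4, -12.4]
force: [-11.7, 7.2, -6.9]
opening: 0.0005
```

```bash
python3 pic.py 20
python3 - <<'E'
from h import *
o=get_obs();T=o['tool_pos'];t=np.array([.6207,.149]);print((T[:2]-t)@[.976,-.217],o['force'])
a=cv2.imread('pics/si20.png')[208:270,330:380]
cv2.imwrite('pics/z20.png',cv2.resize(a,(484,600),interpolation=cv2.INTER_CUBIC))
E
```

```text
29.3667 [0.59725214 0.15411031 0.04363563] [179.83622847   0.42311934 -12.36223658] [-11.74832983   7.19738751  -6.88718164] 0.00045572084080106615
-0.023995136127227278 [-10.81751367   6.90111786  -8.1058208 ]
```

View pics/z20.png

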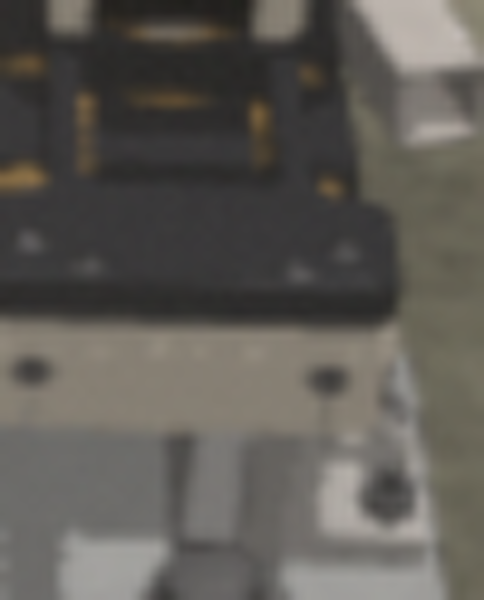

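Emit:
jog_arm(commands=[[0,0,-0.5,0],[0,0,-0.5,0],[0,0,-0.5,0],[-2,0.4,-0.5,0],[-5,1.1,0,0],[-12,2.5,0,0],[-20,4,20,0],[-15,-5,30,-7],[-10,-25,30,-7],[-10,-25,10,-7]])

```text
clock: 30.3
tool_pos: [0.5295, 0.1082, 0.1387]
orientation: [-179.7, -0.2, -33.5]
force: [0.8, 0.1, 0.2]
opening: 0.0003
```

```bash
python3 pic.py 21
python3 - <<'E'
from h import *
snap('scene','sc21.png')
a=cv2.imread('pics/sc21.png')[145:195,335:390];b=cv2.imread('pics/si21.png')[208:270,330:380]
cv2.imwrite('pics/z21.png',np.hstack([cv2.resize(a,(440,400),interpolation=cv2.INTER_CUBIC),cv2.resize(b,(323,400),interpolation=cv2.INTER_CUBIC)]))
E
```

```text
30.3 [0.52947978 0.10818678 0.13871967] [-179.69671238   -0.24752643  -33.45581038] [0.8250465  0.09660229 0.22063743] 0.000271928900921794
```

View pics/z21.png

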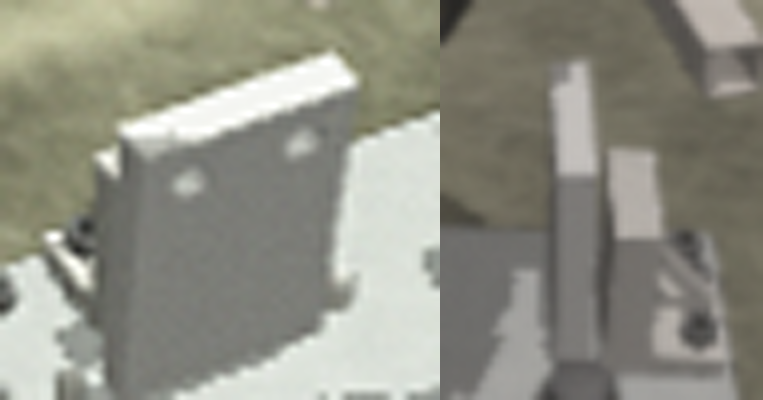

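Emit:
jog_arm(commands=[[10,5,0,5],[16,8,0,6],[18,10,0,6],[18,10,0,4],[12,6,0,0],[6,3,0,0],[2,1,0,0],[0,0,0,0],[0,0,-5,0],[0,0,-12,0]], fingers=78)

```text
clock: 31.28
tool_pos: [0.6101, 0.1503, 0.1183]
orientation: [-179.9, -0.1, -12.3]
force: [0.3, 0.9, 0.1]
opening: 0.0615
```

```bash
python3 pic.py 22;python3 -c "
from h import *
T=get_obs()['tool_pos'];t=np.array([.6207,.149]);print((T[:2]-t)@[.976,-.217],(T[:2]-t)@[.217,.976])"
```

```text
31.2833 [0.61006032 0.15030839 0.1182843 ] [-1.79900722e+02 -1.30282531e-01 -1.22900039e+01] [0.31489116 0.91629215 0.13978117] 0.061483858112540715
-0.012676677666347504 -0.0024143687831339497
```

View pics/m22.png

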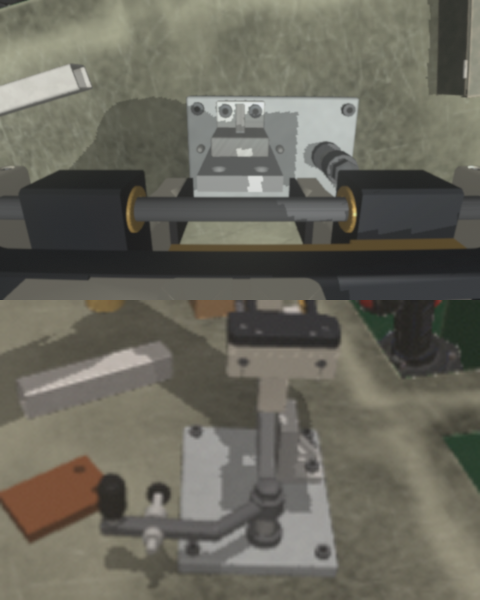

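Emit:
jog_arm(commands=[[1,1,0,0],[1,1,0,0],[1,0,0,0],[0,0,-15,0],[0,0,-20,0],[0,0,-18,0],[0,0,-12,0],[0,0,-5,0],[0,0,-1,0],[0,0,0,0]])

```text
clock: 32.22
tool_pos: [0.6131, 0.1523, 0.0466]
orientation: [180.0, -0.0, -12.3]
force: [-0.3, -0.1, -0.3]
opening: 0.0776
```

Emit:
jog_arm(commands=[[0,0,0,0],[0,0,0,0],[0,0,0,0],[0,0,0,0],[0,0,0,0],[0,0,0,0],[0,0,0.7,0],[0,0,0.7,0],[0,0,0.6,0],[0,0,0,0]], fingers=50)

```text
clock: 33.05
tool_pos: [0.6124, 0.1522, 0.048]
orientation: [180.0, 0.0, -12.3]
force: [-0.5, -0.1, -2.7]
opening: 0.0597
```

```bash
python3 pic.py 23;python3 -c "
from h import *
T=get_obs()['tool_pos'];t=np.array([.6207,.149]);print((T[:2]-t)@[.976,-.217],(T[:2]-t)@[.217,.976])"
```

```text
33.05 [0.61244964 0.15218685 0.04797911] [ 1.79990554e+02  2.69340081e-02 -1.23051047e+01] [-0.53105355 -0.11635211 -2.65400784] 0.059685919282061975
-0.00868942304140875 0.001328379597905051
```

View pics/m23.png

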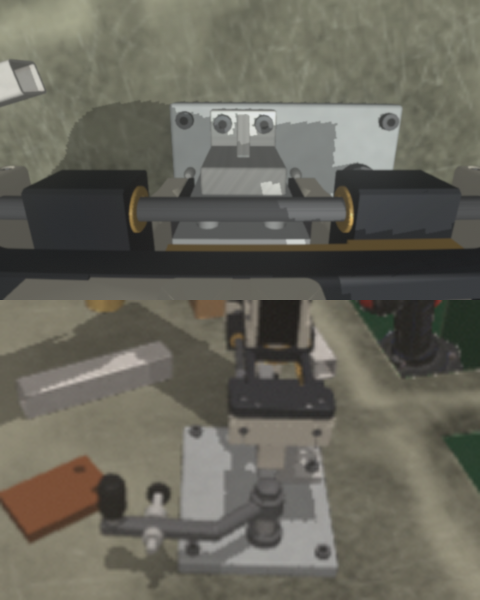

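Gripped and lifted (weight on the wrist). Now forward to the stop, then down.

Emit:
jog_arm(commands=[[1,-0.2,0,0],[1,-0.2,0,0],[1,-0.2,0,0],[0.5,-0.1,0,0],[0.5,-0.1,0,0],[0.5,-0.1,0,0],[0.5,-0.1,0,0],[0,0,0,0],[0,0,0,0],[0,0,0,0]])

```text
clock: 33.98
tool_pos: [0.6168, 0.1512, 0.0481]
orientation: [180.0, 0.1, -12.3]
force: [-4.5, 2.1, -0.0]
opening: 0.06
```

Emit:
jog_arm(commands=[[0,0,-0.7,0],[0,0,-0.7,0],[0,0,-0.7,0],[0,0,-0.5,0],[0,0,0,0],[0,0,0,0],[0,0,0,0],[0,0,0,0],[0,0,0,0],[0,0,0,0]])

```text
clock: 34.82
tool_pos: [0.6169, 0.1511, 0.047]
orientation: [180.0, 0.0, -12.3]
force: [-8.5, 1.2, 12.2]
opening: 0.06
```

Emit:
jog_arm(commands=[[0,0,0,0],[0,0,0,0],[0,0,0,0],[0,0,0,0],[0,0,0,0],[0,0,5,0],[0,0,15,0],[0,0,25,0],[0,0,30,0],[-20,-10,20,-7]], fingers=74)

```text
clock: 35.65
tool_pos: [0.601, 0.1425, 0.1432]
orientation: [-179.9, -0.2, -19.1]
force: [2.4, 0.7, 2.0]
opening: 0.0743
```

```bash
python3 pic.py 24
python3 - <<'E'
from h import *
snap('scene','sc24.png')
a=cv2.imread('pics/sc24.png')[145:195,335:390];b=cv2.imread('pics/si24.png')[208:270,330:380]
cv2.imwrite('pics/z24.png',np.hstack([cv2.resize(a,(440,400),interpolation=cv2.INTER_CUBIC),cv2.resize(b,(323,400),interpolation=cv2.INTER_CUBIC)]))
E
```

```text
35.65 [0.60096041 0.1425033  0.14319427] [-179.91282877   -0.19666937  -19.11155483] [2.41468105 0.69101807 1.9729176 ] 0.07429450765526686
```

View pics/z24.png

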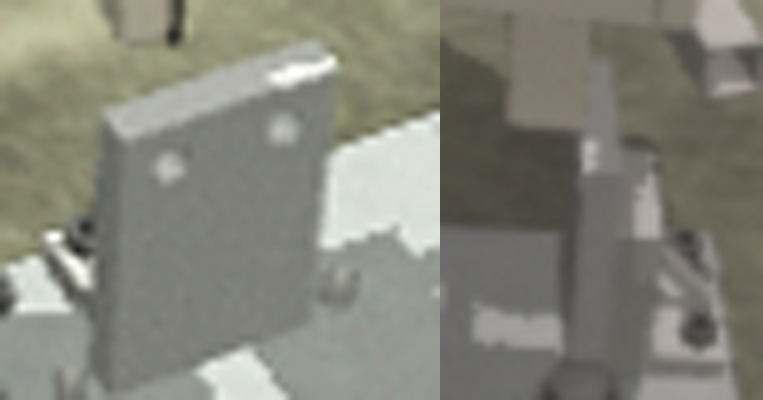

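Emit:
jog_arm(commands=[[-10,-5,5,-6.9],[-15,-10,0,-6.9],[-18,-14,0,-6.9],[-18,-16,0,-6.9],[-18,-16,0,-6.9],[-18,-16,0,-6.9],[-15,-14,0,-6.9],[-13,-11,0,-6.9],[-8,-7,0,-6.9],[-4,-4,0,-6.9]], fingers=0)

```text
clock: 36.63
tool_pos: [0.4593, 0.0272, 0.1451]
orientation: [179.9, -0.0, -88.6]
force: [0.0, 0.4, 1.1]
opening: 0.0128
```

Emit:
jog_arm(commands=[[0,0,-5,0],[0,0,-15,0],[0,0,-25,0],[0,0,-20,0],[0,0,-9,0],[0,3,0,0],[-0.5,9,0,0],[-1,8,0,-3.7],[-1,8,0,-3.8],[0,6.3,0,-3]])

```text
clock: 37.47
tool_pos: [0.4577, 0.0629, 0.0722]
orientation: [180.0, -0.1, -98.9]
force: [-2.1, -3.4, -3.6]
opening: 0.0006
```

```bash
python3 pic.py 25
```

```text
37.4667 [0.45769366 0.06289139 0.07222751] [ 1.79961652e+02 -5.83472635e-02 -9.89092816e+01] [-2.12382329 -3.35312317 -3.63003154] 0.0006148326203782345
```

View pics/m25.png

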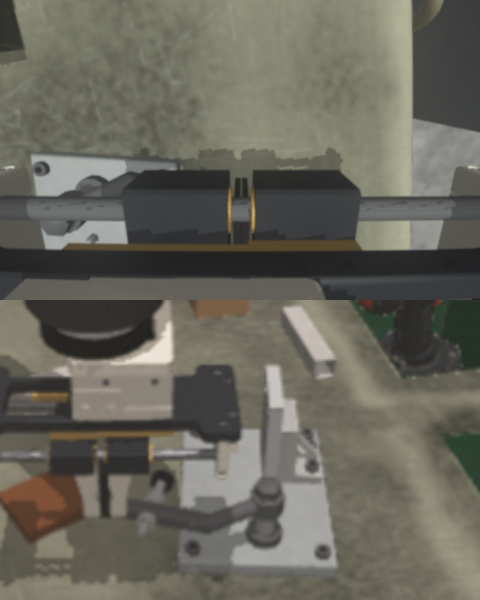

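Emit:
jog_arm(commands=[[3,8,1,-2.5],[1.1,12.6,0,-5.7],[2.3,12.5,0,-5.8],[3.6,12.2,0,-5.7],[4.8,11.8,0,-5.7],[5.9,11.2,0,-5.8],[7,10.6,0,-5.7],[8,9.8,0,-5.7],[9,9,0,-5.8],[9.8,8,0,-5.7]])

```text
clock: 38.4
tool_pos: [0.5119, 0.1686, 0.0731]
orientation: [180.0, -0.1, -153.0]
force: [-5.3, -1.3, 0.3]
opening: 0.0003
```

```bash
python3 pic.py 26
```

```text
38.4 [0.51193319 0.168576   0.07309692] [ 1.79977274e+02 -8.84825725e-02 -1.53005982e+02] [-5.30828169 -1.28268891  0.27185174] 0.0002916380653290375
```

View pics/m26.png

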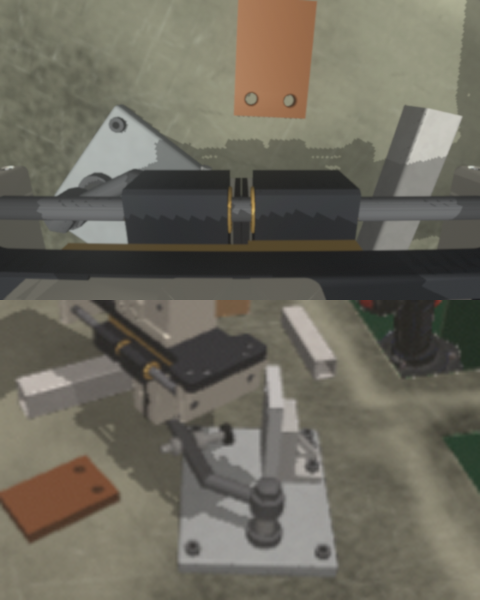

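Emit:
jog_arm(commands=[[10.6,7,0,-5.7],[11.2,5.9,0,-5.7],[6,2.5,0,-2.9],[5.8,2.3,0,-2.9],[4.1,1.3,0,-1.9],[4.1,1.2,0,-1.9],[4,1.1,0,-1.9],[2,0.5,0,0],[2,0.5,0,0],[0,0,0,0]])

```text
clock: 39.33
tool_pos: [0.559, 0.1897, 0.0729]
orientation: [-180.0, -0.3, -175.5]
force: [-14.7, 2.8, 8.7]
opening: 0.0003
```

```bash
python3 pic.py 27
```

```text
39.3333 [0.5590272  0.18969504 0.07289508] [-179.95807403   -0.30192576 -175.50730977] [-14.70548184   2.81196983   8.69477998] 0.00028385796092436004
```

View pics/m27.png

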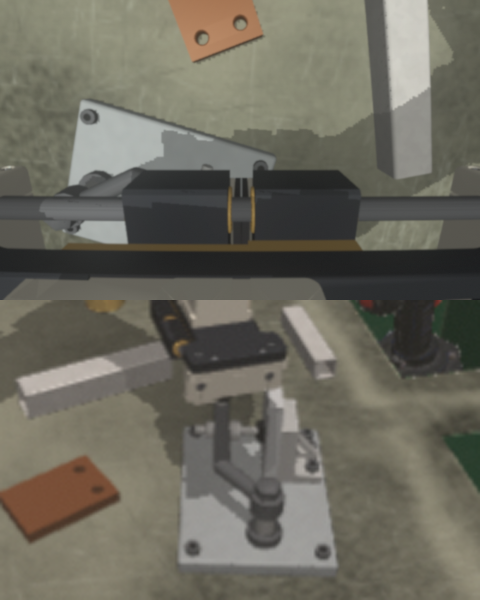

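Emit:
jog_arm(commands=[[1,0.2,0,0],[1,0.2,0,0],[1,0.2,0,0],[0,0,0,0],[0,0,0,0],[-3,-0.5,0,0],[-5,-1,0,0],[-10,-3,0,0],[-20,-5,0,0],[-25,-8,20,0]])

```text
clock: 40.27
tool_pos: [0.5009, 0.1727, 0.0901]
orientation: [-179.9, -0.2, -175.7]
force: [-0.7, -0.2, 0.6]
opening: 0.0001
```

Emit:
jog_arm(commands=[[-10,0,30,0],[0,0,30,0],[0,0,20,0],[0,0,0,0],[0,0,0,0],[0,0,0,0],[0,0,0,0],[0,0,0,0],[0,0,0,0],[0,0,0,0]])

```text
clock: 41.1
tool_pos: [0.4923, 0.1734, 0.172]
orientation: [-180.0, -0.1, -175.8]
force: [0.3, 0.0, -0.1]
opening: 0.0006
```

```bash
python3 pic.py 28
python3 - <<'E'
from h import *
snap('scene','sc28.png')
w=cv2.imread('pics/w28.png')
a=cv2.imread('pics/sc28.png')[140:210,320:420];b=cv2.imread('pics/si28.png')[200:310,310:410]
cv2.imwrite('pics/z28.png',np.hstack([cv2.resize(a,(400,280),interpolation=cv2.INTER_CUBIC),cv2.resize(b,(255,280),interpolation=cv2.INTER_CUBIC)]))
E
```

```text
41.1 [0.49230431 0.1734012  0.17196529] [-1.79956699e+02 -6.01780218e-02 -1.75792612e+02] [ 0.34830901  0.01297869 -0.12655051] 0.0005840754161920155
```

View pics/z28.png

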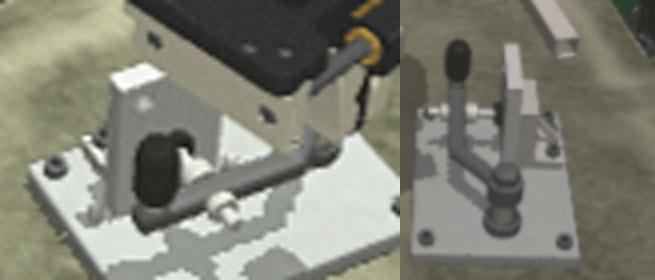

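View pics/w28.png

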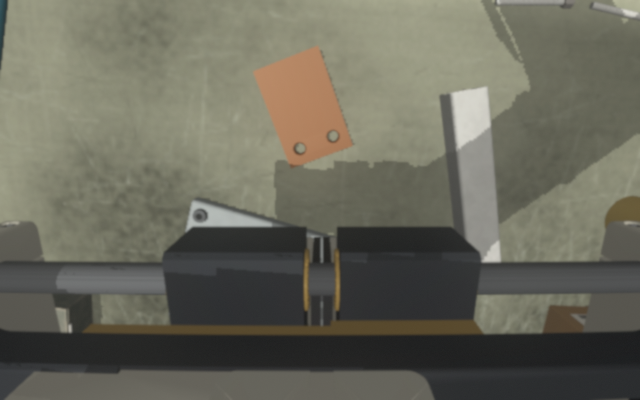

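Run:
```python
from h import *
b=cv2.imread('pics/si28.png')[205:275,315:385]
cv2.imwrite('pics/z29.png',cv2.resize(b,(560,560),interpolation=cv2.INTER_CUBIC))
```

```text
(no output)
```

View pics/z29.png

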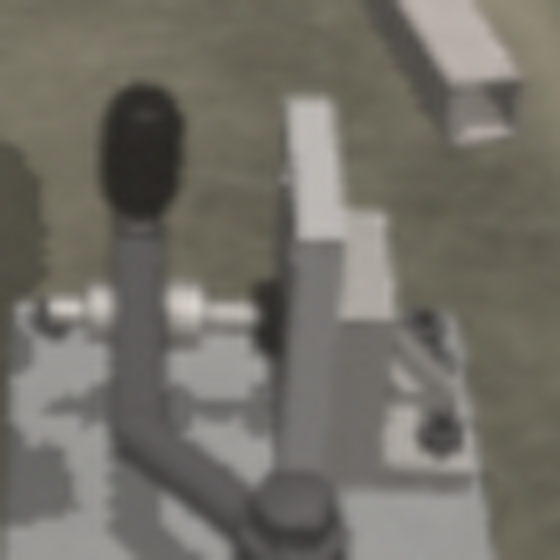

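Run:
```python
from h import *
np.set_printoptions(precision=2,suppress=True)
s=snap('side');t=np.array([.6207,.149]);u=np.array([.976,-.217]);w=np.array([.217,.976])
B=lambda p:np.array(p)/8.+[315,205]-.44
def pl(p,y):
    o,d=ray(s,B(p));k=(y-((o[:2]-t)@w))/(d[:,:2]@w);P=o+d*k[:,None];return np.c_[(P[:,:2]-t)@u,(P[:,:2]-t)@w,P[:,2]]*1000
print('rear',pl([(342,242),(329,460)],-.03));print('front',pl([(297,242),(281,460)],-.03))
print('stop rear edge y-23',pl([(396,325),(385,475)],-.023))
P=onz(s,B([(288,98),(330,97),(342,238),(297,240)]),.105);print('top',np.c_[(P[:,:2]-t)@u,(P[:,:2]-t)@w]*1000)
o,d=ray(s,B([(142,150)]));P=onz(s,B([(144,110)]),.103)[0];print('knob',(P[:2]-t)@u,(P[:2]-t)@w)
```

```text
rear [[ -2.63 -30.   104.85]
 [ -0.67 -30.    31.86]]
front [[-13.83 -30.   104.49]
 [-13.27 -30.    31.41]]
stop rear edge y-23 [[ 14.1  -23.    72.63]
 [ 15.53 -23.    20.59]]
top [[-12.96  30.93]
 [ -1.7   31.87]
 [ -2.55 -28.58]
 [-13.85 -29.85]]
knob -0.05137029088041028 0.02657400029451039
```

```bash
python3 -c "
from plant import *
print(get_obs()['clock']);print(close_job());print(get_obs()['clock'])"
```

```text
41.3
the job is handed in; nothing more can be done
None
the job is handed in; nothing more can be done
```

The plate is standing upright on the jig with its holes up, clamped against the back stop. I handed the job in at 41.3 s of the 50 s allowed.

**How it went**
- **Turning the plate:** the first grip, near the hole end, held the plate flat when I lifted it, so I put it back and gripped nearer the middle. I tilted it about 45° over the top of the back stop. I then turned the tool half round and pushed the plain end against the stop's face until the plate was vertical.
- **First placing:** it stood upright but about 3–4 mm in front of the stop. Two pushes with closed fingers did not slide the foot in.
- **Second placing:** I gripped it again, lifted it about 2 mm, moved it against the stop, set it down and let go.
- **Clamp:** I pushed the knob round its arc with closed fingers. The last reading while pushing was about 15 N, at the tool position worked out for fully closed. I then pushed 3 mm further before backing off.

**Last checks**
- **Plate:** in the side view its back face is parallel to the back stop and touching it within about 2 mm. It is centred within about 1–2 mm.
- **Clamp:** the pad is on the plate, and the robot was clear of everything at 0 N.
- **Bystanders:** the carton, bottle and tube were never approached closely and looked unmoved in the pictures. I did not measure them at the end.

**One disagreement:** the final picture put the knob about 5 mm from its closed position, roughly 0.02 rad. I put this down to image accuracy, because the push force was well above the 8 N needed. I did not measure the pad force itself, and no force was read during the last 3 mm of the push.

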